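# Put the microscope optics away in their holders

### The arm

A 7-joint arm with a two-finger parallel gripper is mounted at the origin on the work surface. World frame = base frame: x ahead of the robot, y to its left, z up, the work surface at z = 0. Lengths are in m, angles in rad, forces in N, time in s.
With the tool pointing down it reaches from about 0.4 to 0.85 m from the base axis. Payload 4.4 kg.
Tool frame: the origin (TCP) lies at the very end of the fingers, on their centre line; the grasp point (between the pads) lies 19 mm behind it; z points along the fingers, y is the line along which they close (so a half turn about z gives the same grasp; the last joint's range is limited). The gripper opens to 94 mm and grips with 3 to 60 N. Pads are 16 mm wide; open, the fingers measure 119 mm over their backs; the gripper's body (75 mm by 177 mm) begins 78 mm behind the grasp point.
Start: joints at [-1.295, 0.628, 0.038, 1.517, -0.027, 0.996, -0.02], TCP at [0.218, 0.612, 0.205] pointing down, gripper open.
Joint ranges: [-3.06, 3.06], [-0.37, 2.12], [-1.25, 1.32], [0.18, 2.47], [-1.1, 4.24], [0.23, 1.98], [-2.94, 2.94]. Speed limits (rad/s): [2.57, 2.57, 3.14, 3.14, 3.14, 3.14, 3.14].

### API

Orientations are given as [roll, pitch, yaw] about the fixed x, y, z axes, in that order (R = Rz(yaw) Ry(pitch) Rx(roll)).
In Python, from cell import status, camera, calibration, hand_in gives the robot as it stands.
- The arm moves only by the tool servo_tool, never from a script. Its argument "plan" is a list of rows, each an object of numbers: "dx", "dy", "dz": the shift along the tool's x, y, z normalised to -1 to 1, where 1 is 150 mm; "ax", "ay", "az": the turn, a rotation vector about the tool's x, y, z normalised to -1 to 1, where 1 is 2 pi rad. In form: [{"dx": .., "dy": .., "dz": .., "ax": .., "ay": .., "az": ..}, ...]. A call has 1 to 20 rows; each row is the pose to reach, as a shift and turn from the pose commanded when the call began, along the tool's axes at that moment, turning the shorter way round; what a row does not reach only later rows make up. A row lasts 1/12 s, in which the tool goes at most 41.7 mm and 7.16 degrees, less where a joint would pass 70% of its speed; a pose out of reach is approached as far as the arm can. A call with a number of a shift or a turn outside -1 to 1 is refused whole. A call with a gripper value outside its range is refused whole. "hand" is the finger opening in mm, from 0 to 94, set as the call begins (left out, the last holds). The fingers move at their own pace and stop on an object; "force" is the grip in N (left out, the last holds). Time passes only in rows, so rows that repeat a pose let the fingers close. It gives the time, the measured TCP pose, the force, the opening and the grip force at its end, in the units of the state.
- status.observe(): the state, without advancing time (a new reading comes with each control period).
- camera(name): name is "scene" or "top"; returns the picture (480x640x3 uint8, red, green, blue); there is no depth.
- calibration(name): a dict with "fx", "fy", "cx", "cy" (pixels), "k1" (the pictures are not rectified: a ray, as slopes to the right and down, at radius r is drawn at 1 + k1 r^2 times it, then the intrinsics apply), "R" (3x3) and "t" (3): a world point X has camera coordinates R X + t. Camera axes: x right, y down, z forward; pixel columns grow to the right and rows downward; lengths in m; the calibration is good to about 2 mm. A picture is of the moment at which its call begins. calibration takes no time and is no camera call.
- hand_in(): hands the job in; it is judged then, once.
The state is a dict: "time_s": time; "qpos": joint angles; "qd": joint speeds; "effort": joint torques, N m; "tcp_pos": TCP position; "tool_rot": TCP orientation; "contact_force": force on the tool from outside, world axes, zero at the start; "torque": the same for the moment, N m; "gripper_width": opening from 0.0 (shut) to 1.0 (fully open); "grasp_force": force on a finger pad.
Only numpy, scipy, OpenCV 4.12 (cv2) and the standard library are available. Lean on these libraries where they do the work, as an engineer would, in place of code of your own. Each camera call takes 0.05 s, during which the arm holds its last target. There are 200 camera calls.

### The job

Put the four microscope optics away, each upright and flat on the floor of the white holder tray made to its outline: the slim round objective in the small round tray, the wide round condenser in the large round tray, the filter cube in the square tray with its sides straight to the tray's, and the filter slider in the oblong tray. They are delicate, so set each one down gently rather than dropping it, and let go of it; leave the small oil bottle standing where it is.

Things in the scene. Friction and masses are not known exactly. Their poses are not given: they have to be found in the camera images.
- objective: microscope objective, the slimmer and taller of the two round lenses: bright steel barrel 30 mm in diameter, 56 mm tall; straight to 40 mm height, then narrowing to a nose 19 mm across with a small glass face. Stands upright on its broad end, nose up. About 0.12 kg. Origin: centre of its underside; z up its axis
- condenser: condenser lens, the wide squat round lens: dark steel drum 54 mm in diameter, 42 mm tall, with a bright band and a large 38 mm glass face on top. Stands flat. About 0.22 kg. Origin: centre of its underside; z up its axis
- cube: filter cube: black 40 x 40 x 40 mm block with a 26 mm round window in the top and one in its +x side. Stands flat, window up. About 0.11 kg. Origin: centre of its underside; x and y square to its sides, z up
- slider: filter slider: dark steel bar 72 mm (x) by 32 mm (y) by 30 mm tall, two 18 mm discs on top. Lies flat. About 0.16 kg. Origin: centre of its underside; x along its length, z up
- objective_nest: holder for the objective: the smaller round white tray, recess 46 mm in diameter, 54 mm over all. Fixed to the table for the run. White plastic walls 4 mm thick, dark rubber floor 4 mm above the table, rim top 10 mm above the table (recess 6 mm deep). Origin: centre of its underside, on the table; z up
- condenser_nest: holder for the condenser: the larger round white tray, recess 70 mm in diameter, 78 mm over all. Fixed to the table for the run. White plastic walls 4 mm thick, dark rubber floor 4 mm above the table, rim top 10 mm above the table (recess 6 mm deep). Origin: centre of its underside, on the table; z up
- cube_nest: holder for the filter cube: square white tray, recess 56 x 56 mm, 64 mm over all. Fixed to the table for the run. White plastic walls 4 mm thick, dark rubber floor 4 mm above the table, rim top 10 mm above the table (recess 6 mm deep). Origin: centre of its underside, on the table; z up, x and y square to its sides
- slider_nest: holder for the filter slider: oblong white tray, recess 88 mm (x) by 48 mm (y), 96 x 56 mm over all. Fixed to the table for the run. White plastic walls 4 mm thick, dark rubber floor 4 mm above the table, rim top 10 mm above the table (recess 6 mm deep). Origin: centre of its underside, on the table; z up, x along its length
- oil: bystander: small amber bottle of immersion oil, 28 mm in diameter, 65 mm tall, standing loose among the lenses; it must stay standing where it is. Origin: centre of its underside; z up
Things that resemble listed ones, but are neither listed nor needed, are in the scene too. Leave any purple or turquoise look-alike of the cube alone.

How it is judged:
By the outcome, as a careful person would: the job done as asked, in the order asked, and still so for the second after the job is handed in, with the robot touching nothing.
It also fails if it takes over 109 s, if anything falls off the work surface, if the arm or the gripper's body presses on something with over 40 N, if the wrist force passes 120 N, or if a joint passes its speed limit or range.

## Working session

There is one attempt and no reset: what is moved stays moved. The work goes in short steps, Python scripts to look and compute and a tool call to move; the robot and the scene stay as the last step left them, time stands still between calls to the robot, and variables do not carry over. Pictures are saved under pics/ and viewed, at most 14 in all, crops included, and the job is handed in when it is done.

Besides the shell and the picture viewer there is one more tool, called by a JSON object that holds its "method" and its "body", one argument or row to a line. servo_tool: Moves the arm, as the interface text tells. Its arguments: {"type":"object","properties":{"plan":{"type":"array","items":{"type":"object","properties":{"dx":{"type":"number","minimum":-1,"maximum":1},"dy":{"type":"number","minimum":-1,"maximum":1},"dz":{"type":"number","minimum":-1,"maximum":1},"ax":{"type":"number","minimum":-1,"maximum":1},"ay":{"type":"number","minimum":-1,"maximum":1},"az":{"type":"number","minimum":-1,"maximum":1}}}},"hand":{"type":"number"},"force":{"type":"number"}},"required":["plan"]}

```bash
mkdir -p pics
python3 - <<'E'
from cell import status,camera,calibration
import cv2,json
for n in("scene","top"):
    im=camera(n); cv2.imwrite(f"pics/{n}0.png",im[:,:,::-1])
    c=calibration(n); print(n,c)
s=status.observe(); print(s)
E
```

```text
scene {'fx': 608.106945133161, 'fy': 608.106945133161, 'cx': 322.623271463504, 'cy': 251.01630912745213, 'k1': -0.01263695682409575, 'R': array([[-0.14342733,  0.98947336, -0.01926305],
       [ 0.52205855,  0.05910955, -0.85085893],
       [-0.84076362, -0.13209286, -0.52504096]]), 't': array([ 0.04773811, -0.2081268 ,  1.57073827])}
top {'fx': 437.5579060302237, 'fy': 437.5579060302237, 'cx': 315.9561186824999, 'cy': 236.6146030305811, 'k1': -0.08772809408103667, 'R': array([[ 0.02155454, -0.99901448, -0.0388005 ],
       [-0.9833483 , -0.01417984, -0.18117688],
       [ 0.18044814,  0.04205959, -0.98268482]]), 't': array([0.015234  , 0.48666408, 0.78836766])}
{'time_s': 0.1, 'qpos': array([-1.29480999,  0.62922399,  0.03843869,  1.51825007, -0.02696376,
        0.99631262, -0.02001061]), 'qd': array([ 0.00122698, -0.00167639, -0.00107091, -0.00333163, -0.00050025,
        0.00148577, -0.00017555]), 'effort': array([ 2.29823163e-03, -5.50800455e+01,  1.14708960e+00, -1.87119162e+01,
       -5.22185967e-02,  1.91625935e-02,  4.66115739e-05]), 'tcp_pos': array([0.21763987, 0.61184959, 0.20467094]), 'tool_rot': array([-3.13991692e+00,  4.17991899e-05,  2.79982077e+00]), 'contact_force': array([-0.33972318,  0.12413493, -0.33036859]), 'torque': array([ 0.04457258,  0.00803094, -0.0139178 ]), 'grasp_force': 0.0, 'gripper_width': 0.9989423501602608}
```

View pics/top0.png

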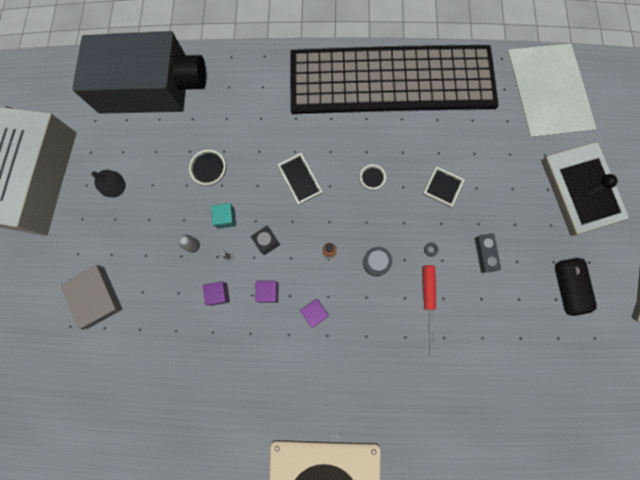

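View pics/scene0.png

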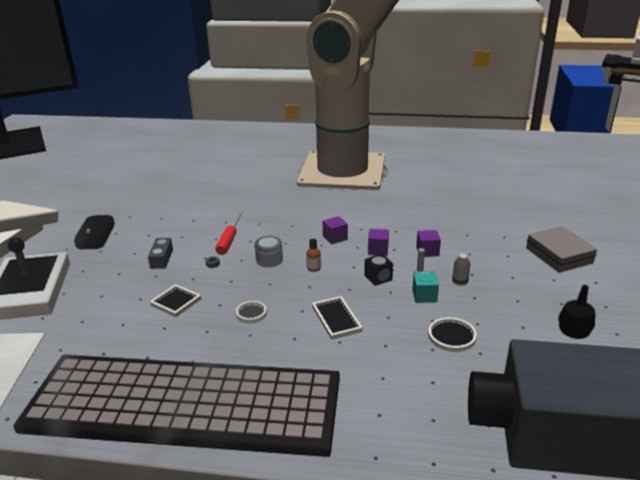

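The top view shows the objective candidates: (190,243) a tall steel barrel, (228,256) a thin post and (431,250) a low ring; the barrel fits. The condenser is at (377,261), black cube (265,240), slider (488,253), oil (329,250). The trays are at round large (207,167), oblong (300,178), round small (373,177) and square (444,187). I'll confirm these in one enlarged crop and measure.

```bash
cat > h.py <<'E'
import numpy as np,cv2
from cell import status,camera,calibration
def ray(n,uv):
    c=calibration(n);K=np.array([[c['fx'],0,c['cx']],[0,c['fy'],c['cy']],[0,0,1]])
    p=cv2.undistortPoints(np.array(uv,float).reshape(-1,1,2),K,np.array([c['k1'],0,0,0,0.]))[:,0]
    R=np.array(c['R']);return -R.T@c['t'],np.c_[p,np.ones(len(p))]@R
def plane(n,uv,z):
    o,d=ray(n,uv);return (o+d*((z-o[2])/d[:,2])[:,None])[:,:2]
def proj(n,X):
    c=calibration(n);K=np.array([[c['fx'],0,c['cx']],[0,c['fy'],c['cy']],[0,0,1]])
    return cv2.projectPoints(np.array(X,float).reshape(-1,3),cv2.Rodrigues(np.array(c['R']))[0],np.array(c['t']),K,np.array([c['k1'],0,0,0,0.]))[0][:,0]
E
python3 - <<'E'
from h import *
im=cv2.imread('pics/top0.png')
m=[]
for (u,v) in [(195,243),(431,250),(377,261),(265,240),(488,253),(329,250)]:
    m.append(cv2.resize(im[v-22:v+22,u-22:u+22],(264,264),interpolation=cv2.INTER_CUBIC))
cv2.imwrite('pics/crop1.png',np.vstack([np.hstack(m[:3]),np.hstack(m[3:])]))
hsv=cv2.cvtColor(im,cv2.COLOR_BGR2HSV)
w=((hsv[...,2]>165)&(hsv[...,1]<70)).astype(np.uint8)
w[:140]=0;w[215:]=0;w[:,:180]=0;w[:,480:]=0
for c in cv2.findContours(w,cv2.RETR_EXTERNAL,cv2.CHAIN_APPROX_NONE)[0]:
    if cv2.contourArea(c)<200: continue
    P=plane('top',c[:,0].astype(float),.010).astype(np.float32)
    r=cv2.minAreaRect(P);print('tray',c[:,0].mean(0).round(),np.round(r[0],4),np.round(r[1],4),round(r[2],1))
E
```

```text
tray [444. 186.] [ 0.6014 -0.2313] [0.0638 0.064 ] 64.1
tray [373. 176.] [ 0.6198 -0.0869] [0.0512 0.0508] 0.1
tray [299. 178.] [0.6148 0.0622] [0.0955 0.0566] 28.4
tray [207. 167.] [0.6381 0.2571] [0.0769 0.0746] 3.8
```

View pics/crop1.png

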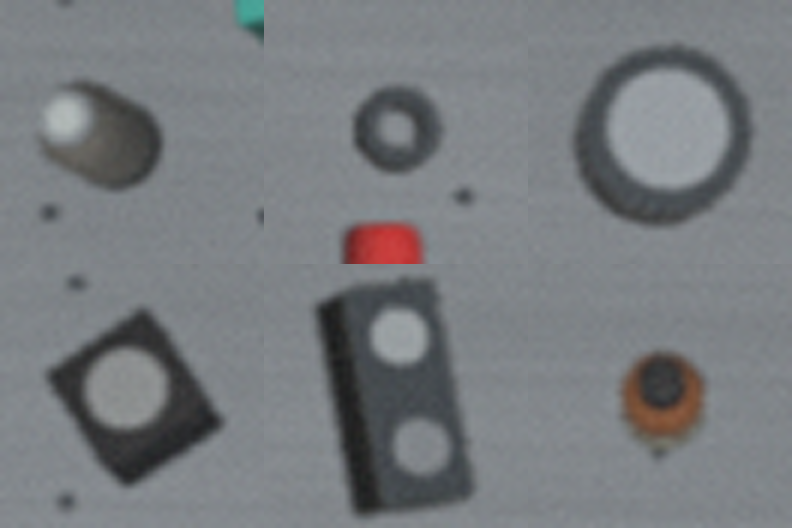

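The crop confirms the objective (steel barrel with a nose; the other is only a flat ring), the condenser, the black cube with its window, the slider with two discs, and the amber oil bottle. All four trays match their listed sizes.

Run:
```python
from h import *
im=cv2.imread('pics/top0.png');g=cv2.cvtColor(im,cv2.COLOR_BGR2GRAY)
def disc(u,v,r,th,z):
    s=cv2.resize(g[v-r:v+r+1,u-r:u+r+1],None,fx=6,fy=6,interpolation=cv2.INTER_CUBIC)
    n,l,st,ce=cv2.connectedComponentsWithStats((s>th).astype(np.uint8))
    k=l[s.shape[0]//2,s.shape[1]//2];p=(ce[k]+.5)/6-.5+[u-r,v-r]
    P=plane('top',[p],z)[0];print(p.round(1),'area-dia px',round(2*(st[k,4]/np.pi)**.5/6,1),P.round(4));return P
n=disc(184,240,6,150,.056);print('base',plane('top',[(191.8,244.6)],0).round(4))
c=disc(378,260,12,125,.042)
q=disc(264,238,9,105,.040)
a=disc(488,243,5,110,.030);b=disc(492,261,5,95,.030)
print('slider',((a+b)/2).round(4),np.linalg.norm(a-b),np.degrees(np.arctan2(*(a-b)[::-1])))
off=lambda x,y,U,V:((x+.5)/6-.5+U,(y+.5)/6-.5+V)
C=plane('top',[off(47,111,243,218),off(144,44,243,218)],.04);d=C[1]-C[0];print('cube edge',C,np.linalg.norm(d),np.degrees(np.arctan2(d[1],d[0])))
o=plane('top',[off(661-528,380-264,307,228)],.065);print('oil',o)
print('post',plane('top',[(228,257)],0.0),'teal',plane('top',[(222,215)],.03),'purple',plane('top',[(266,291),(215,293),(314,312)],.03))
print('screw',plane('top',[(430,266)],.01),'ring',plane('top',[(431,250)],.01),'cam',ray('top',[(1,1)])[0])
s=cv2.imread('pics/scene0.png')
for P,z in((n,.056),(c,.042),(q,.04),(a,.03),(b,.03),(o[0],.065)):
    u=proj('scene',[*P,z])[0];print(u.round(1));cv2.circle(s,tuple(int(8*x) for x in u),8,(0,0,255),-1,cv2.LINE_AA,3)
cv2.imwrite('pics/sc1.png',cv2.resize(s[205:305,120:500],(798,210)))
```

```text
[183.3 240.2] area-dia px 6.6 [0.4737 0.2775]
base [[0.4743 0.2789]]
[377.9 260. ] area-dia px 19.9 [ 0.4436 -0.0937]
[263.6 238.3] area-dia px 13.3 [0.4824 0.125 ]
[488.1 242.6] area-dia px 9.6 [ 0.4821 -0.3082]
[491.7 261. ] area-dia px 9.9 [ 0.4464 -0.3135]
slider [ 0.4643 -0.3108] 0.036096202319811616 8.518272787245772
cube edge [[0.48640306 0.15085972]
 [0.5088261  0.12033434]] 0.037875995856558244 -53.70009888209219
oil [[ 0.4635915  -0.00092788]]
post [[0.45022695 0.20232075]] teal [[0.52988278 0.21190003]] purple [[0.38215108 0.11774328]
 [0.37603858 0.21644419]
 [0.34459557 0.02520744]]
screw [[ 0.4375596  -0.19867037]] ring [[ 0.46920974 -0.20137655]] cam [ 0.33597245 -0.01103862  0.8634803 ]
[461.7 255.4]
[266.6 241.9]
[377.3 260.2]
[155.8 250.9]
[159.9 241.5]
[311.5 239.6]
```

View pics/sc1.png

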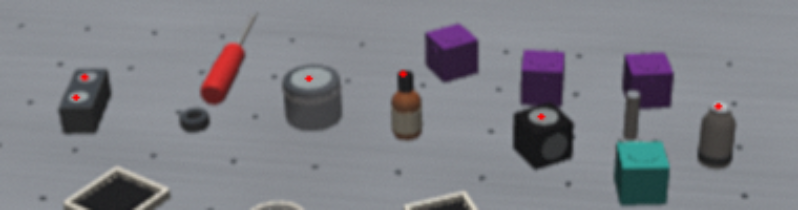

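The projected points land within 2 mm of the objects in the scene view, so the measurements agree. Next I need a helper to turn targets into move numbers.

```bash
cat > go.py <<'E'
# args: x,y,z,closing_deg ... waypoints in m; prints per-call numbers from the present pose (or the previous waypoint)
import sys,math,numpy as np
from cell import status
s=status.observe();p=np.array(s['tcp_pos']);yaw=s['tool_rot'][2]
print('t',round(s['time_s'],2),'at',p.round(4),'closing',round(math.degrees(yaw)-90,1),'w',round(s['gripper_width']*94,1),'f',s['contact_force'].round(1),'rp',s['tool_rot'][:2].round(4))
for a in sys.argv[1:]:
    *q,th=map(float,a.split(','));q=np.array(q)
    dy=(math.radians(th+90)-yaw+math.pi/2)%math.pi-math.pi/2
    while True:
        c,n=math.cos(yaw),math.sin(yaw);d=q-p
        v=np.array([c*d[0]+n*d[1],n*d[0]-c*d[1],-d[2]])/.15
        k=max(1,math.ceil(abs(v).max()-1e-6)) ;w=v/k
        print(a,'| d',w.round(3),'az',round(-dy/2/math.pi,4),'left',k-1)
        p=p+d/k;yaw+=dy;dy=0
        if k==1:break
E
python3 go.py .474,.278,.13,30 .474,.278,.008,30
```

```text
t 0.1 at [0.2176 0.6118 0.2047] closing 70.4 w 93.9 f [-0.3  0.1 -0.3] rp [-3.1399  0.    ]
.474,.278,.13,30 | d [-0.785 -0.508  0.166] az 0.1123 left 2
.474,.278,.13,30 | d [-0.927  0.122  0.166] az 0.0 left 1
.474,.278,.13,30 | d [-0.927  0.122  0.166] az 0.0 left 0
.474,.278,.008,30 | d [0.    0.    0.813] az -0.0 left 0
```

{"method": "servo_tool", "body": {
  "plan": [
    {"dx": -0.4, "dy": -0.25, "dz": 0.08, "az": 0.056},
    {"dx": -0.785, "dy": -0.508, "dz": 0.166, "az": 0.112},
    {"dx": -0.785, "dy": -0.508, "dz": 0.166, "az": 0.112},
    {"dx": -0.785, "dy": -0.508, "dz": 0.166, "az": 0.112},
    {"dx": -0.785, "dy": -0.508, "dz": 0.166, "az": 0.112},
    {"dx": -0.785, "dy": -0.508, "dz": 0.166, "az": 0.112},
    {"dx": -0.785, "dy": -0.508, "dz": 0.166, "az": 0.112}
  ],
  "hand": 60,
  "force": 15
}}

```text
schema error: expected keys dx, dy, dz, ax, ay, az
```

{"method": "servo_tool", "body": {
  "plan": [
    {"dx": -0.3, "dy": 0.04, "dz": 0.05},
    {"dx": -0.6, "dy": 0.08, "dz": 0.1},
    {"dx": -0.927, "dy": 0.122, "dz": 0.166},
    {"dx": -0.927, "dy": 0.122, "dz": 0.166},
    {"dx": -0.927, "dy": 0.122, "dz": 0.166}
  ]
}}

```text
schema error: expected keys dx, dy, dz, ax, ay, az
```

{"method": "servo_tool", "body": {
  "plan": [
    {"dx": -0.3, "dy": 0.04, "dz": 0.05},
    {"dx": -0.6, "dy": 0.08, "dz": 0.1},
    {"dx": -0.927, "dy": 0.122, "dz": 0.166},
    {"dx": -0.927, "dy": 0.122, "dz": 0.166},
    {"dx": -0.927, "dy": 0.122, "dz": 0.166},
    {"dx": -0.927, "dy": 0.122, "dz": 0.166}
  ]
}}

```text
schema error: expected keys dx, dy, dz, ax, ay, az
```

```bash
python3 go.py .474,.278,.008,30
python3 - <<'E'
from h import *
im=camera('scene');cv2.imwrite('pics/o1.png',cv2.resize(im[150:330,340:580,::-1],(720,540)))
E
```

```text
t 0.1 at [0.2176 0.6118 0.2047] closing 70.4 w 93.9 f [-0.3  0.1 -0.3] rp [-3.1399  0.    ]
.474,.278,.008,30 | d [-0.785 -0.508  0.437] az 0.1123 left 2
.474,.278,.008,30 | d [-0.927  0.122  0.437] az 0.0 left 1
.474,.278,.008,30 | d [-0.927  0.122  0.437] az 0.0 left 0
```

View pics/o1.png

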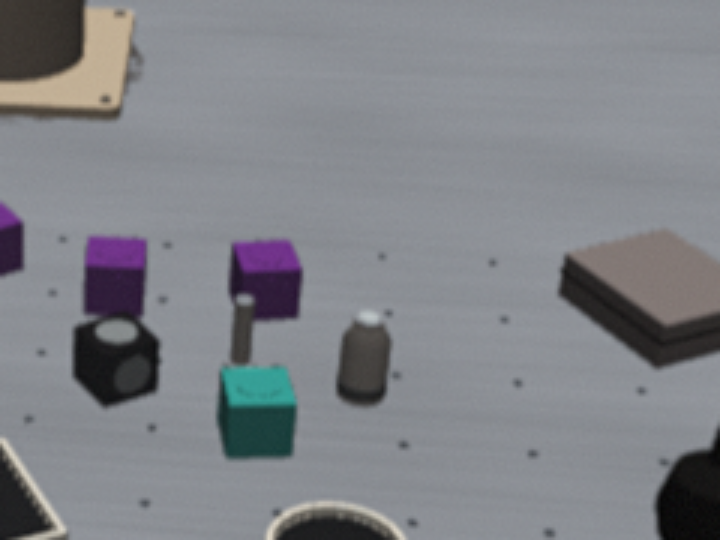

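The moves were refused because every row needs all six keys. The picture shows the objective still standing at about crop (363,360) with nothing moved. I'll resend them complete, one at a time.

{"method": "servo_tool", "body": {
  "plan": [
    {"dx": -0.2, "dy": -0.13, "dz": 0.04, "ax": 0, "ay": 0, "az": 0.02},
    {"dx": -0.4, "dy": -0.25, "dz": 0.08, "ax": 0, "ay": 0, "az": 0.04},
    {"dx": -0.6, "dy": -0.4, "dz": 0.12, "ax": 0, "ay": 0, "az": 0.06},
    {"dx": -0.785, "dy": -0.508, "dz": 0.166, "ax": 0, "ay": 0, "az": 0.08},
    {"dx": -0.785, "dy": -0.508, "dz": 0.166, "ax": 0, "ay": 0, "az": 0.1},
    {"dx": -0.785, "dy": -0.508, "dz": 0.166, "ax": 0, "ay": 0, "az": 0.112},
    {"dx": -0.785, "dy": -0.508, "dz": 0.166, "ax": 0, "ay": 0, "az": 0.112}
  ],
  "hand": 60,
  "force": 15
}}

```text
time_s: 0.73
tcp_pos: [0.3036, 0.5005, 0.1803]
tool_rot: [-3.141, 0.001, 2.093]
contact_force: [-0.8, 0.0, -0.3]
gripper_width: 0.64
grasp_force: 0.0
```

{"method": "servo_tool", "body": {
  "plan": [
    {"dx": -0.25, "dy": 0.03, "dz": 0.05, "ax": 0, "ay": 0, "az": 0},
    {"dx": -0.5, "dy": 0.06, "dz": 0.1, "ax": 0, "ay": 0, "az": 0},
    {"dx": -0.75, "dy": 0.1, "dz": 0.14, "ax": 0, "ay": 0, "az": 0},
    {"dx": -0.927, "dy": 0.122, "dz": 0.166, "ax": 0, "ay": 0, "az": 0},
    {"dx": -0.927, "dy": 0.122, "dz": 0.166, "ax": 0, "ay": 0, "az": 0}
  ]
}}

```text
time_s: 1.15
tcp_pos: [0.3929, 0.3837, 0.1551]
tool_rot: [-3.141, 0.005, 2.09]
contact_force: [-0.2, -0.8, -0.1]
gripper_width: 0.64
grasp_force: 0.0
```

{"method": "servo_tool", "body": {
  "plan": [
    {"dx": -0.25, "dy": 0.03, "dz": 0.05, "ax": 0, "ay": 0, "az": 0},
    {"dx": -0.5, "dy": 0.06, "dz": 0.1, "ax": 0, "ay": 0, "az": 0},
    {"dx": -0.75, "dy": 0.1, "dz": 0.14, "ax": 0, "ay": 0, "az": 0},
    {"dx": -0.927, "dy": 0.122, "dz": 0.166, "ax": 0, "ay": 0, "az": 0},
    {"dx": -0.927, "dy": 0.122, "dz": 0.166, "ax": 0, "ay": 0, "az": 0},
    {"dx": -0.927, "dy": 0.122, "dz": 0.166, "ax": 0, "ay": 0, "az": 0}
  ]
}}

```text
time_s: 1.65
tcp_pos: [0.475, 0.278, 0.1305]
tool_rot: [-3.141, 0.0, 2.095]
contact_force: [0.1, -1.8, -0.6]
gripper_width: 0.64
grasp_force: 0.0
```

```bash
python3 go.py .474,.278,.008,30
python3 - <<'E'
from h import *
im=camera('scene');cv2.imwrite('pics/o2.png',cv2.resize(im[150:330,340:580,::-1],(720,540)))
E
```

```text
t 1.65 at [0.475  0.278  0.1305] closing 30.0 w 60.1 f [ 0.1 -1.8 -0.6] rp [-3.1412  0.    ]
.474,.278,.008,30 | d [ 0.003 -0.006  0.817] az 0.0001 left 0
```

View pics/o2.png

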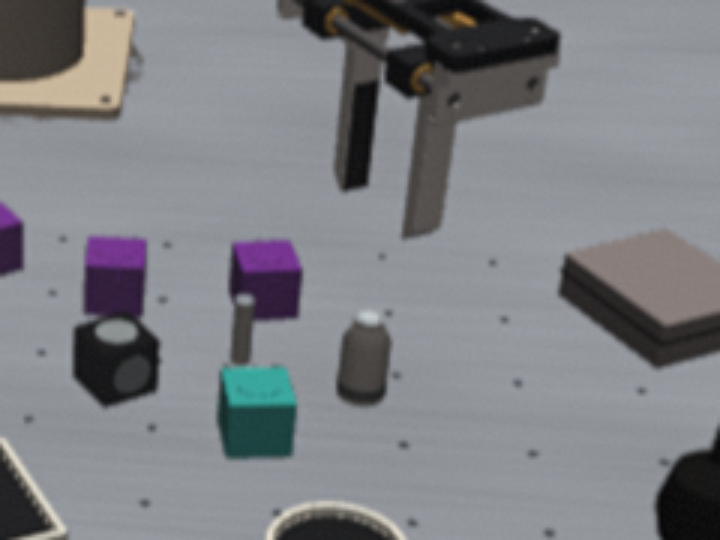

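The fingers hang above the objective (crop 363,360) with their closing line clear of the post (242,330) and the teal cube (258,410). Descending now.

{"method": "servo_tool", "body": {
  "plan": [
    {"dx": 0, "dy": 0, "dz": 0.12, "ax": 0, "ay": 0, "az": 0},
    {"dx": 0, "dy": 0, "dz": 0.24, "ax": 0, "ay": 0, "az": 0},
    {"dx": 0, "dy": 0, "dz": 0.36, "ax": 0, "ay": 0, "az": 0},
    {"dx": 0, "dy": 0, "dz": 0.48, "ax": 0, "ay": 0, "az": 0},
    {"dx": 0, "dy": 0, "dz": 0.6, "ax": 0, "ay": 0, "az": 0},
    {"dx": 0, "dy": 0, "dz": 0.7, "ax": 0, "ay": 0, "az": 0},
    {"dx": 0, "dy": 0, "dz": 0.78, "ax": 0, "ay": 0, "az": 0},
    {"dx": 0, "dy": 0, "dz": 0.815, "ax": 0, "ay": 0, "az": 0},
    {"dx": 0, "dy": 0, "dz": 0.815, "ax": 0, "ay": 0, "az": 0},
    {"dx": 0, "dy": 0, "dz": 0.815, "ax": 0, "ay": 0, "az": 0}
  ]
}}

```text
time_s: 2.53
tcp_pos: [0.4742, 0.2798, 0.0088]
tool_rot: [3.141, -0.0, 2.097]
contact_force: [-0.2, 0.2, 0.3]
gripper_width: 0.639
grasp_force: 0.0
```

{"method": "servo_tool", "body": {
  "plan": [
    {"dx": 0, "dy": 0, "dz": 0, "ax": 0, "ay": 0, "az": 0},
    {"dx": 0, "dy": 0, "dz": 0, "ax": 0, "ay": 0, "az": 0},
    {"dx": 0, "dy": 0, "dz": 0, "ax": 0, "ay": 0, "az": 0},
    {"dx": 0, "dy": 0, "dz": 0, "ax": 0, "ay": 0, "az": 0},
    {"dx": 0, "dy": 0, "dz": 0, "ax": 0, "ay": 0, "az": 0},
    {"dx": 0, "dy": 0, "dz": 0, "ax": 0, "ay": 0, "az": 0},
    {"dx": 0, "dy": 0, "dz": 0, "ax": 0, "ay": 0, "az": 0},
    {"dx": 0, "dy": 0, "dz": 0, "ax": 0, "ay": 0, "az": 0},
    {"dx": 0, "dy": 0, "dz": 0, "ax": 0, "ay": 0, "az": 0},
    {"dx": 0, "dy": 0, "dz": 0, "ax": 0, "ay": 0, "az": 0}
  ],
  "hand": 20,
  "force": 15
}}

```text
time_s: 3.37
tcp_pos: [0.4742, 0.2788, 0.0088]
tool_rot: [-3.141, -0.0, 2.096]
contact_force: [-1.2, -0.8, 6.8]
gripper_width: 0.313
grasp_force: 15.0
```

```bash
python3 go.py .474,.278,.12,30 .6198,-.0869,.12,30  .6198,-.0869,.02,30
```

```text
t 3.37 at [0.4742 0.2788 0.0088] closing 30.1 w 29.4 f [-1.2 -0.8  6.8] rp [-3.1413e+00 -1.0000e-04]
.474,.278,.12,30 | d [-0.004 -0.004 -0.741] az 0.0003 left 0
.6198,-.0869,.12,30 | d [-0.864 -0.125 -0.   ] az -0.0 left 2
.6198,-.0869,.12,30 | d [-0.864 -0.125 -0.   ] az 0.0 left 1
.6198,-.0869,.12,30 | d [-0.864 -0.125 -0.   ] az 0.0 left 0
.6198,-.0869,.02,30 | d [0.    0.    0.667] az -0.0 left 0
```

{"method": "servo_tool", "body": {
  "plan": [
    {"dx": 0, "dy": 0, "dz": -0.03, "ax": 0, "ay": 0, "az": 0},
    {"dx": 0, "dy": 0, "dz": -0.1, "ax": 0, "ay": 0, "az": 0},
    {"dx": 0, "dy": 0, "dz": -0.22, "ax": 0, "ay": 0, "az": 0},
    {"dx": 0, "dy": 0, "dz": -0.36, "ax": 0, "ay": 0, "az": 0},
    {"dx": 0, "dy": 0, "dz": -0.5, "ax": 0, "ay": 0, "az": 0},
    {"dx": 0, "dy": 0, "dz": -0.62, "ax": 0, "ay": 0, "az": 0},
    {"dx": 0, "dy": 0, "dz": -0.7, "ax": 0, "ay": 0, "az": 0},
    {"dx": -0.08, "dy": -0.01, "dz": -0.74, "ax": 0, "ay": 0, "az": 0},
    {"dx": -0.2, "dy": -0.03, "dz": -0.74, "ax": 0, "ay": 0, "az": 0},
    {"dx": -0.35, "dy": -0.05, "dz": -0.74, "ax": 0, "ay": 0, "az": 0},
    {"dx": -0.5, "dy": -0.07, "dz": -0.74, "ax": 0, "ay": 0, "az": 0},
    {"dx": -0.68, "dy": -0.1, "dz": -0.74, "ax": 0, "ay": 0, "az": 0},
    {"dx": -0.868, "dy": -0.129, "dz": -0.741, "ax": 0, "ay": 0, "az": 0}
  ]
}}

```text
time_s: 4.45
tcp_pos: [0.523, 0.1548, 0.1196]
tool_rot: [-3.141, 0.0, 2.097]
contact_force: [0.6, -0.1, -0.4]
gripper_width: 0.317
grasp_force: 15.0
```

{"method": "servo_tool", "body": {
  "plan": [
    {"dx": -0.18, "dy": -0.026, "dz": 0, "ax": 0, "ay": 0, "az": 0},
    {"dx": -0.36, "dy": -0.052, "dz": 0, "ax": 0, "ay": 0, "az": 0},
    {"dx": -0.54, "dy": -0.078, "dz": 0, "ax": 0, "ay": 0, "az": 0},
    {"dx": -0.7, "dy": -0.1, "dz": 0, "ax": 0, "ay": 0, "az": 0},
    {"dx": -0.864, "dy": -0.125, "dz": 0, "ax": 0, "ay": 0, "az": 0}
  ]
}}

```text
time_s: 4.87
tcp_pos: [0.5717, 0.0323, 0.1195]
tool_rot: [-3.141, 0.0, 2.095]
contact_force: [0.1, 0.3, -0.6]
gripper_width: 0.317
grasp_force: 15.0
```

{"method": "servo_tool", "body": {
  "plan": [
    {"dx": -0.18, "dy": -0.026, "dz": 0, "ax": 0, "ay": 0, "az": 0},
    {"dx": -0.36, "dy": -0.052, "dz": 0, "ax": 0, "ay": 0, "az": 0},
    {"dx": -0.54, "dy": -0.078, "dz": 0, "ax": 0, "ay": 0, "az": 0},
    {"dx": -0.7, "dy": -0.1, "dz": 0, "ax": 0, "ay": 0, "az": 0},
    {"dx": -0.8, "dy": -0.115, "dz": 0, "ax": 0, "ay": 0, "az": 0},
    {"dx": -0.864, "dy": -0.125, "dz": 0, "ax": 0, "ay": 0, "az": 0},
    {"dx": -0.864, "dy": -0.125, "dz": 0, "ax": 0, "ay": 0, "az": 0},
    {"dx": -0.864, "dy": -0.125, "dz": 0, "ax": 0, "ay": 0, "az": 0}
  ]
}}

```text
time_s: 5.53
tcp_pos: [0.6199, -0.0858, 0.1194]
tool_rot: [-3.141, -0.001, 2.096]
contact_force: [-0.6, -0.4, -1.1]
gripper_width: 0.315
grasp_force: 15.0
```

```bash
python3 go.py .6198,-.0869,.02,30
python3 - <<'E'
from h import *
im=camera('scene');cv2.imwrite('pics/o3.png',cv2.resize(im[180:350,160:400,::-1],(720,510)))
E
```

```text
t 5.53 at [ 0.6199 -0.0858  0.1194] closing 30.1 w 29.6 f [-0.6 -0.4 -1.1] rp [-3.1412e+00 -1.4000e-03]
.6198,-.0869,.02,30 | d [-0.006 -0.004  0.662] az 0.0003 left 0
```

View pics/o3.png

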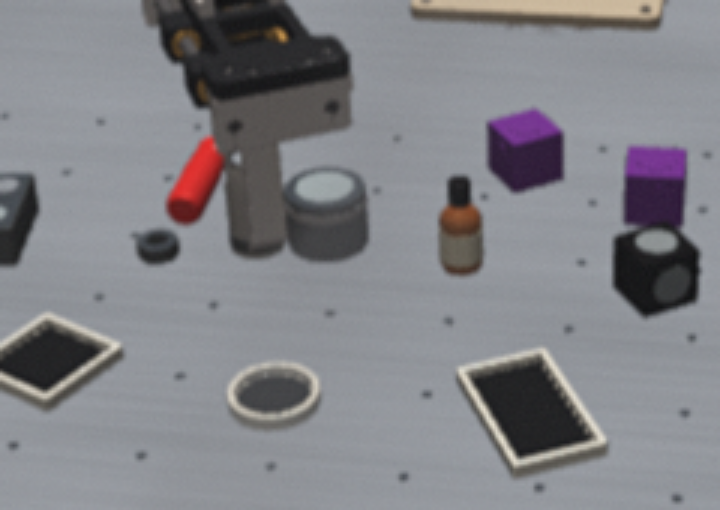

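The objective is held between the fingers above the small round tray (rim at crop 273,392). Lowering slowly.

{"method": "servo_tool", "body": {
  "plan": [
    {"dx": 0, "dy": 0, "dz": 0.05, "ax": 0, "ay": 0, "az": 0},
    {"dx": 0, "dy": 0, "dz": 0.15, "ax": 0, "ay": 0, "az": 0},
    {"dx": 0, "dy": 0, "dz": 0.28, "ax": 0, "ay": 0, "az": 0},
    {"dx": 0, "dy": 0, "dz": 0.4, "ax": 0, "ay": 0, "az": 0},
    {"dx": 0, "dy": 0, "dz": 0.5, "ax": 0, "ay": 0, "az": 0},
    {"dx": 0, "dy": 0, "dz": 0.57, "ax": 0, "ay": 0, "az": 0},
    {"dx": 0, "dy": 0, "dz": 0.62, "ax": 0, "ay": 0, "az": 0},
    {"dx": 0, "dy": 0, "dz": 0.65, "ax": 0, "ay": 0, "az": 0},
    {"dx": 0, "dy": 0, "dz": 0.67, "ax": 0, "ay": 0, "az": 0},
    {"dx": 0, "dy": 0, "dz": 0.685, "ax": 0, "ay": 0, "az": 0},
    {"dx": 0, "dy": 0, "dz": 0.695, "ax": 0, "ay": 0, "az": 0},
    {"dx": 0, "dy": 0, "dz": 0.7, "ax": 0, "ay": 0, "az": 0},
    {"dx": 0, "dy": 0, "dz": 0.704, "ax": 0, "ay": 0, "az": 0},
    {"dx": 0, "dy": 0, "dz": 0.707, "ax": 0, "ay": 0, "az": 0},
    {"dx": 0, "dy": 0, "dz": 0.709, "ax": 0, "ay": 0, "az": 0},
    {"dx": 0, "dy": 0, "dz": 0.711, "ax": 0, "ay": 0, "az": 0},
    {"dx": 0, "dy": 0, "dz": 0.711, "ax": 0, "ay": 0, "az": 0}
  ]
}}

```text
time_s: 7.0
tcp_pos: [0.6204, -0.0865, 0.0131]
tool_rot: [3.142, -0.0, 2.096]
contact_force: [0.1, 0.5, -1.5]
gripper_width: 0.313
grasp_force: 15.0
```

{"method": "servo_tool", "body": {
  "plan": [
    {"dx": 0, "dy": 0, "dz": 0.002, "ax": 0, "ay": 0, "az": 0},
    {"dx": 0, "dy": 0, "dz": 0.003, "ax": 0, "ay": 0, "az": 0},
    {"dx": 0, "dy": 0, "dz": 0.004, "ax": 0, "ay": 0, "az": 0},
    {"dx": 0, "dy": 0, "dz": 0.004, "ax": 0, "ay": 0, "az": 0}
  ]
}}

```text
time_s: 7.33
tcp_pos: [0.6205, -0.0865, 0.0129]
tool_rot: [3.141, 0.0, 2.096]
contact_force: [-1.4, -0.1, 4.3]
gripper_width: 0.317
grasp_force: 15.0
```

{"method": "servo_tool", "body": {
  "plan": [
    {"dx": 0, "dy": 0, "dz": 0, "ax": 0, "ay": 0, "az": 0},
    {"dx": 0, "dy": 0, "dz": 0, "ax": 0, "ay": 0, "az": 0},
    {"dx": 0, "dy": 0, "dz": 0, "ax": 0, "ay": 0, "az": 0},
    {"dx": 0, "dy": 0, "dz": 0, "ax": 0, "ay": 0, "az": 0},
    {"dx": 0, "dy": 0, "dz": 0, "ax": 0, "ay": 0, "az": 0},
    {"dx": 0, "dy": 0, "dz": 0, "ax": 0, "ay": 0, "az": 0}
  ],
  "hand": 55
}}

```text
time_s: 7.83
tcp_pos: [0.6204, -0.0865, 0.0123]
tool_rot: [-3.142, -0.0, 2.096]
contact_force: [0.7, -0.1, 0.5]
gripper_width: 0.584
grasp_force: 0.0
```

```bash
python3 go.py .62,-.087,.13,30 .4436,-.0937,.13,-12 .4436,-.0937,.008,-12
```

```text
t 7.83 at [ 0.6204 -0.0865  0.0123] closing 30.1 w 54.9 f [ 0.7 -0.1  0.5] rp [-3.1415e+00 -1.0000e-04]
.62,-.087,.13,30 | d [-0.002 -0.004 -0.785] az 0.0003 left 0
.4436,-.0937,.13,-12 | d [ 0.275 -0.52  -0.   ] az 0.1167 left 1
.4436,-.0937,.13,-12 | d [-0.144 -0.571 -0.   ] az 0.0 left 0
.4436,-.0937,.008,-12 | d [0.    0.    0.813] az -0.0 left 0
```

{"method": "servo_tool", "body": {
  "plan": [
    {"dx": 0, "dy": 0, "dz": -0.1, "ax": 0, "ay": 0, "az": 0},
    {"dx": 0, "dy": 0, "dz": -0.25, "ax": 0, "ay": 0, "az": 0},
    {"dx": 0, "dy": 0, "dz": -0.45, "ax": 0, "ay": 0, "az": 0},
    {"dx": 0, "dy": 0, "dz": -0.65, "ax": 0, "ay": 0, "az": 0},
    {"dx": 0, "dy": 0, "dz": -0.785, "ax": 0, "ay": 0, "az": 0},
    {"dx": 0.1, "dy": -0.2, "dz": -0.785, "ax": 0, "ay": 0, "az": 0.019},
    {"dx": 0.2, "dy": -0.4, "dz": -0.785, "ax": 0, "ay": 0, "az": 0.038},
    {"dx": 0.3, "dy": -0.6, "dz": -0.785, "ax": 0, "ay": 0, "az": 0.057},
    {"dx": 0.42, "dy": -0.8, "dz": -0.785, "ax": 0, "ay": 0, "az": 0.076},
    {"dx": 0.53, "dy": -1.0, "dz": -0.785, "ax": 0, "ay": 0, "az": 0.095},
    {"dx": 0.53, "dy": -1.0, "dz": -0.785, "ax": 0, "ay": 0, "az": 0.114},
    {"dx": 0.53, "dy": -1.0, "dz": -0.785, "ax": 0, "ay": 0, "az": 0.117},
    {"dx": 0.53, "dy": -1.0, "dz": -0.785, "ax": 0, "ay": 0, "az": 0.117},
    {"dx": 0.53, "dy": -1.0, "dz": -0.785, "ax": 0, "ay": 0, "az": 0.117}
  ],
  "hand": 80
}}

```text
time_s: 9.0
tcp_pos: [0.4525, -0.0929, 0.1304]
tool_rot: [3.14, 0.0, 1.365]
contact_force: [0.1, 0.0, -0.4]
gripper_width: 0.851
grasp_force: 0.0
```

```bash
python3 go.py .4436,-.0937,.008,-12
python3 - <<'E'
from h import *
im=camera('scene');cv2.imwrite('pics/o4.png',cv2.resize(im[160:350,160:400,::-1],(720,570)))
E
```

```text
t 9.0 at [ 0.4525 -0.0929  0.1304] closing -11.8 w 80.0 f [ 0.1  0.  -0.4] rp [3.1397e+00 1.0000e-04]
.4436,-.0937,.008,-12 | d [-0.017 -0.057  0.816] az 0.0005 left 0
```

View pics/o4.png

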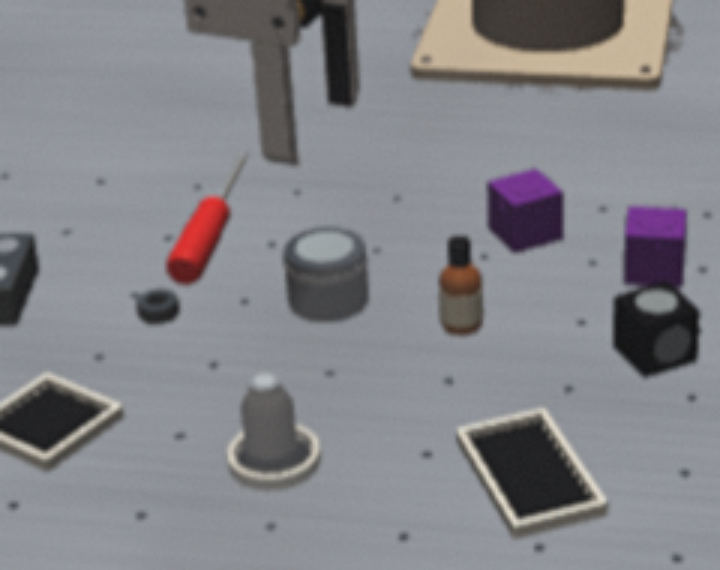

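The objective stands upright inside the small round tray (crop 270,425). The condenser (325,272) is clear to grasp.

{"method": "servo_tool", "body": {
  "plan": [
    {"dx": -0.017, "dy": -0.057, "dz": 0.1, "ax": 0, "ay": 0, "az": 0},
    {"dx": -0.017, "dy": -0.057, "dz": 0.2, "ax": 0, "ay": 0, "az": 0},
    {"dx": -0.017, "dy": -0.057, "dz": 0.32, "ax": 0, "ay": 0, "az": 0},
    {"dx": -0.017, "dy": -0.057, "dz": 0.44, "ax": 0, "ay": 0, "az": 0},
    {"dx": -0.017, "dy": -0.057, "dz": 0.56, "ax": 0, "ay": 0, "az": 0},
    {"dx": -0.017, "dy": -0.057, "dz": 0.68, "ax": 0, "ay": 0, "az": 0},
    {"dx": -0.017, "dy": -0.057, "dz": 0.77, "ax": 0, "ay": 0, "az": 0},
    {"dx": -0.017, "dy": -0.057, "dz": 0.814, "ax": 0, "ay": 0, "az": 0},
    {"dx": -0.017, "dy": -0.057, "dz": 0.814, "ax": 0, "ay": 0, "az": 0},
    {"dx": -0.017, "dy": -0.057, "dz": 0.814, "ax": 0, "ay": 0, "az": 0}
  ]
}}

```text
time_s: 9.88
tcp_pos: [0.4424, -0.0937, 0.0076]
tool_rot: [-3.141, -0.0, 1.362]
contact_force: [0.6, 0.4, 0.5]
gripper_width: 0.856
grasp_force: 0.0
```

{"method": "servo_tool", "body": {
  "plan": [
    {"dx": 0, "dy": 0, "dz": 0, "ax": 0, "ay": 0, "az": 0},
    {"dx": 0, "dy": 0, "dz": 0, "ax": 0, "ay": 0, "az": 0},
    {"dx": 0, "dy": 0, "dz": 0, "ax": 0, "ay": 0, "az": 0},
    {"dx": 0, "dy": 0, "dz": 0, "ax": 0, "ay": 0, "az": 0},
    {"dx": 0, "dy": 0, "dz": 0, "ax": 0, "ay": 0, "az": 0},
    {"dx": 0, "dy": 0, "dz": 0, "ax": 0, "ay": 0, "az": 0},
    {"dx": 0, "dy": 0, "dz": 0, "ax": 0, "ay": 0, "az": 0},
    {"dx": 0, "dy": 0, "dz": 0, "ax": 0, "ay": 0, "az": 0}
  ],
  "hand": 44,
  "force": 20
}}

```text
time_s: 10.55
tcp_pos: [0.4424, -0.0937, 0.0085]
tool_rot: [3.14, -0.0, 1.361]
contact_force: [-0.6, 0.5, 5.8]
gripper_width: 0.564
grasp_force: 20.0
```

```bash
python3 go.py .4436,-.0937,.15,-12 .6381,.2571,.15,22  .6381,.2571,.012,22
```

```text
t 10.55 at [ 0.4424 -0.0937  0.0085] closing -12.0 w 53.0 f [-0.6  0.5  5.8] rp [ 3.1404e+00 -2.0000e-04]
.4436,-.0937,.15,-12 | d [ 0.002  0.008 -0.943] az -0.0 left 0
.6381,.2571,.15,22 | d [ 0.852  0.261 -0.   ] az -0.0944 left 2
.6381,.2571,.15,22 | d [ 0.561  0.693 -0.   ] az 0.0 left 1
.6381,.2571,.15,22 | d [ 0.561  0.693 -0.   ] az 0.0 left 0
.6381,.2571,.012,22 | d [0.   0.   0.92] az 0.0 left 0
```

{"method": "servo_tool", "body": {
  "plan": [
    {"dx": 0, "dy": 0, "dz": -0.03, "ax": 0, "ay": 0, "az": 0},
    {"dx": 0, "dy": 0, "dz": -0.1, "ax": 0, "ay": 0, "az": 0},
    {"dx": 0, "dy": 0, "dz": -0.22, "ax": 0, "ay": 0, "az": 0},
    {"dx": 0, "dy": 0, "dz": -0.36, "ax": 0, "ay": 0, "az": 0},
    {"dx": 0, "dy": 0, "dz": -0.5, "ax": 0, "ay": 0, "az": 0},
    {"dx": 0, "dy": 0, "dz": -0.65, "ax": 0, "ay": 0, "az": 0},
    {"dx": 0, "dy": 0, "dz": -0.8, "ax": 0, "ay": 0, "az": 0},
    {"dx": 0, "dy": 0, "dz": -0.9, "ax": 0, "ay": 0, "az": 0},
    {"dx": 0.1, "dy": 0.03, "dz": -0.943, "ax": 0, "ay": 0, "az": 0},
    {"dx": 0.25, "dy": 0.08, "dz": -0.943, "ax": 0, "ay": 0, "az": 0},
    {"dx": 0.4, "dy": 0.12, "dz": -0.943, "ax": 0, "ay": 0, "az": 0},
    {"dx": 0.55, "dy": 0.17, "dz": -0.943, "ax": 0, "ay": 0, "az": 0},
    {"dx": 0.7, "dy": 0.22, "dz": -0.943, "ax": 0, "ay": 0, "az": 0},
    {"dx": 0.853, "dy": 0.263, "dz": -0.943, "ax": 0, "ay": 0, "az": 0}
  ]
}}

```text
time_s: 11.72
tcp_pos: [0.5069, 0.0243, 0.1494]
tool_rot: [-3.14, 0.0, 1.361]
contact_force: [-0.1, -0.2, -1.6]
gripper_width: 0.566
grasp_force: 20.0
```

{"method": "servo_tool", "body": {
  "plan": [
    {"dx": 0.17, "dy": 0.05, "dz": 0, "ax": 0, "ay": 0, "az": 0},
    {"dx": 0.34, "dy": 0.1, "dz": 0, "ax": 0, "ay": 0, "az": 0},
    {"dx": 0.51, "dy": 0.16, "dz": 0, "ax": 0, "ay": 0, "az": 0},
    {"dx": 0.68, "dy": 0.21, "dz": 0, "ax": 0, "ay": 0, "az": 0},
    {"dx": 0.853, "dy": 0.263, "dz": 0, "ax": 0, "ay": 0, "az": 0}
  ]
}}

```text
time_s: 12.13
tcp_pos: [0.5718, 0.1412, 0.1492]
tool_rot: [-3.14, 0.001, 1.361]
contact_force: [0.4, 1.2, -1.4]
gripper_width: 0.564
grasp_force: 20.0
```

{"method": "servo_tool", "body": {
  "plan": [
    {"dx": 0.17, "dy": 0.05, "dz": 0, "ax": 0, "ay": 0, "az": 0},
    {"dx": 0.34, "dy": 0.1, "dz": 0, "ax": 0, "ay": 0, "az": 0},
    {"dx": 0.51, "dy": 0.16, "dz": 0, "ax": 0, "ay": 0, "az": 0},
    {"dx": 0.66, "dy": 0.2, "dz": 0, "ax": 0, "ay": 0, "az": 0},
    {"dx": 0.77, "dy": 0.235, "dz": 0, "ax": 0, "ay": 0, "az": 0},
    {"dx": 0.853, "dy": 0.263, "dz": 0, "ax": 0, "ay": 0, "az": 0},
    {"dx": 0.853, "dy": 0.263, "dz": 0, "ax": 0, "ay": 0, "az": 0},
    {"dx": 0.853, "dy": 0.263, "dz": 0, "ax": 0, "ay": 0, "az": 0}
  ]
}}

```text
time_s: 12.8
tcp_pos: [0.6366, 0.257, 0.1486]
tool_rot: [-3.14, 0.002, 1.362]
contact_force: [-0.5, -0.7, -1.3]
gripper_width: 0.565
grasp_force: 20.0
```

```bash
python3 go.py .6381,.2571,.0126,-12
```

```text
t 12.8 at [0.6366 0.257  0.1486] closing -12.0 w 53.1 f [-0.5 -0.7 -1.3] rp [-3.1399e+00  1.6000e-03]
.6381,.2571,.0126,-12 | d [0.003 0.01  0.907] az 0.0001 left 0
```

{"method": "servo_tool", "body": {
  "plan": [
    {"dx": 0, "dy": 0.01, "dz": 0.05, "ax": 0, "ay": 0, "az": 0},
    {"dx": 0, "dy": 0.01, "dz": 0.15, "ax": 0, "ay": 0, "az": 0},
    {"dx": 0, "dy": 0.01, "dz": 0.3, "ax": 0, "ay": 0, "az": 0},
    {"dx": 0, "dy": 0.01, "dz": 0.45, "ax": 0, "ay": 0, "az": 0},
    {"dx": 0, "dy": 0.01, "dz": 0.58, "ax": 0, "ay": 0, "az": 0},
    {"dx": 0, "dy": 0.01, "dz": 0.69, "ax": 0, "ay": 0, "az": 0},
    {"dx": 0, "dy": 0.01, "dz": 0.77, "ax": 0, "ay": 0, "az": 0},
    {"dx": 0, "dy": 0.01, "dz": 0.82, "ax": 0, "ay": 0, "az": 0},
    {"dx": 0, "dy": 0.01, "dz": 0.85, "ax": 0, "ay": 0, "az": 0},
    {"dx": 0, "dy": 0.01, "dz": 0.87, "ax": 0, "ay": 0, "az": 0},
    {"dx": 0, "dy": 0.01, "dz": 0.885, "ax": 0, "ay": 0, "az": 0},
    {"dx": 0, "dy": 0.01, "dz": 0.893, "ax": 0, "ay": 0, "az": 0},
    {"dx": 0, "dy": 0.01, "dz": 0.898, "ax": 0, "ay": 0, "az": 0},
    {"dx": 0, "dy": 0.01, "dz": 0.902, "ax": 0, "ay": 0, "az": 0},
    {"dx": 0, "dy": 0.01, "dz": 0.905, "ax": 0, "ay": 0, "az": 0},
    {"dx": 0, "dy": 0.01, "dz": 0.907, "ax": 0, "ay": 0, "az": 0},
    {"dx": 0, "dy": 0.01, "dz": 0.907, "ax": 0, "ay": 0, "az": 0}
  ]
}}

```text
time_s: 14.22
tcp_pos: [0.6391, 0.2569, 0.0136]
tool_rot: [3.141, -0.0, 1.361]
contact_force: [-0.2, -0.8, -1.7]
gripper_width: 0.562
grasp_force: 20.0
```

{"method": "servo_tool", "body": {
  "plan": [
    {"dx": 0, "dy": 0, "dz": 0.002, "ax": 0, "ay": 0, "az": 0},
    {"dx": 0, "dy": 0, "dz": 0.004, "ax": 0, "ay": 0, "az": 0},
    {"dx": 0, "dy": 0, "dz": 0.006, "ax": 0, "ay": 0, "az": 0},
    {"dx": 0, "dy": 0, "dz": 0.007, "ax": 0, "ay": 0, "az": 0},
    {"dx": 0, "dy": 0, "dz": 0.007, "ax": 0, "ay": 0, "az": 0}
  ]
}}

```text
time_s: 14.63
tcp_pos: [0.6391, 0.2568, 0.0126]
tool_rot: [-3.142, -0.0, 1.361]
contact_force: [-1.0, 0.2, 0.1]
gripper_width: 0.563
grasp_force: 20.0
```

Contact is just starting. One small step more, then release.

{"method": "servo_tool", "body": {
  "plan": [
    {"dx": 0, "dy": 0, "dz": 0.001, "ax": 0, "ay": 0, "az": 0},
    {"dx": 0, "dy": 0, "dz": 0.002, "ax": 0, "ay": 0, "az": 0},
    {"dx": 0, "dy": 0, "dz": 0.002, "ax": 0, "ay": 0, "az": 0}
  ]
}}

```text
time_s: 14.88
tcp_pos: [0.6391, 0.2568, 0.0126]
tool_rot: [-3.142, -0.0, 1.361]
contact_force: [-3.1, -1.0, 4.4]
gripper_width: 0.566
grasp_force: 20.0
```

{"method": "servo_tool", "body": {
  "plan": [
    {"dx": 0, "dy": 0, "dz": 0, "ax": 0, "ay": 0, "az": 0},
    {"dx": 0, "dy": 0, "dz": 0, "ax": 0, "ay": 0, "az": 0},
    {"dx": 0, "dy": 0, "dz": 0, "ax": 0, "ay": 0, "az": 0},
    {"dx": 0, "dy": 0, "dz": 0, "ax": 0, "ay": 0, "az": 0},
    {"dx": 0, "dy": 0, "dz": 0, "ax": 0, "ay": 0, "az": 0},
    {"dx": 0, "dy": 0, "dz": 0, "ax": 0, "ay": 0, "az": 0}
  ],
  "hand": 80
}}

```text
time_s: 15.38
tcp_pos: [0.6391, 0.2568, 0.012]
tool_rot: [3.142, 0.0, 1.361]
contact_force: [0.2, -0.5, -0.1]
gripper_width: 0.851
grasp_force: 0.0
```

```bash
python3 go.py .639,.257,.14,-12 .4824,.125,.13,36.3 .4824,.125,.008,36.3; python3 go.py .4824,.125,.14,36.3
```

```text
t 15.38 at [0.6391 0.2568 0.012 ] closing -12.0 w 80.0 f [ 0.2 -0.5 -0.1] rp [3.1415 0.    ]
.639,.257,.14,-12 | d [ 0.001 -0.001 -0.853] az -0.0001 left 0
.4824,.125,.13,36.3 | d [-0.539 -0.419  0.033] az -0.1342 left 1
.4824,.125,.13,36.3 | d [-0.046 -0.681  0.033] az 0.0 left 0
.4824,.125,.008,36.3 | d [0.    0.    0.813] az -0.0 left 0
t 15.38 at [0.6391 0.2568 0.012 ] closing -12.0 w 80.0 f [ 0.2 -0.5 -0.1] rp [3.1415 0.    ]
.4824,.125,.14,36.3 | d [-0.538 -0.419 -0.427] az -0.1342 left 1
.4824,.125,.14,36.3 | d [-0.045 -0.681 -0.427] az 0.0 left 0
```

{"method": "servo_tool", "body": {
  "plan": [
    {"dx": 0, "dy": 0, "dz": -0.1, "ax": 0, "ay": 0, "az": 0},
    {"dx": 0, "dy": 0, "dz": -0.25, "ax": 0, "ay": 0, "az": 0},
    {"dx": 0, "dy": 0, "dz": -0.45, "ax": 0, "ay": 0, "az": 0},
    {"dx": 0, "dy": 0, "dz": -0.65, "ax": 0, "ay": 0, "az": 0},
    {"dx": -0.1, "dy": -0.08, "dz": -0.8, "ax": 0, "ay": 0, "az": 0.01},
    {"dx": -0.25, "dy": -0.2, "dz": -0.8, "ax": 0, "ay": 0, "az": 0.025},
    {"dx": -0.4, "dy": -0.32, "dz": -0.8, "ax": 0, "ay": 0, "az": 0.043},
    {"dx": -0.55, "dy": -0.44, "dz": -0.8, "ax": 0, "ay": 0, "az": 0.062},
    {"dx": -0.7, "dy": -0.56, "dz": -0.8, "ax": 0, "ay": 0, "az": 0.081},
    {"dx": -0.85, "dy": -0.68, "dz": -0.8, "ax": 0, "ay": 0, "az": 0.1},
    {"dx": -1.0, "dy": -0.8, "dz": -0.8, "ax": 0, "ay": 0, "az": 0.116},
    {"dx": -1.0, "dy": -0.8, "dz": -0.8, "ax": 0, "ay": 0, "az": 0.116},
    {"dx": -1.0, "dy": -0.8, "dz": -0.8, "ax": 0, "ay": 0, "az": 0.116},
    {"dx": -1.0, "dy": -0.8, "dz": -0.8, "ax": 0, "ay": 0, "az": 0.116}
  ],
  "hand": 66
}}

```text
time_s: 16.55
tcp_pos: [0.4916, 0.136, 0.1331]
tool_rot: [3.141, -0.003, 0.634]
contact_force: [-0.2, 0.3, -0.8]
gripper_width: 0.704
grasp_force: 0.0
```

```bash
python3 go.py .4824,.125,.008,-53.7
python3 - <<'E'
from h import *
im=camera('scene');cv2.imwrite('pics/o5.png',cv2.resize(im[160:370,280:520,::-1],(680,595)))
E
```

```text
t 16.55 at [0.4916 0.136  0.1331] closing -53.7 w 66.1 f [-0.2  0.3 -0.8] rp [ 3.1415e+00 -2.5000e-03]
.4824,.125,.008,-53.7 | d [-0.093  0.022  0.834] az -0.0 left 0
```

View pics/o5.png

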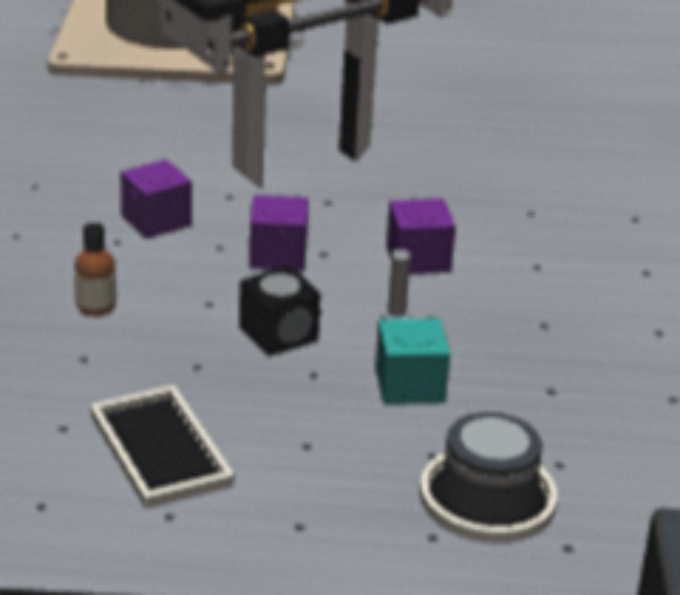

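The condenser stands in the large round tray (crop 494,465). The cube (280,310) has its side window facing right-front, so I grip the other pair of faces.

{"method": "servo_tool", "body": {
  "plan": [
    {"dx": -0.093, "dy": 0.022, "dz": 0.05, "ax": 0, "ay": 0, "az": 0},
    {"dx": -0.093, "dy": 0.022, "dz": 0.15, "ax": 0, "ay": 0, "az": 0},
    {"dx": -0.093, "dy": 0.022, "dz": 0.27, "ax": 0, "ay": 0, "az": 0},
    {"dx": -0.093, "dy": 0.022, "dz": 0.4, "ax": 0, "ay": 0, "az": 0},
    {"dx": -0.093, "dy": 0.022, "dz": 0.53, "ax": 0, "ay": 0, "az": 0},
    {"dx": -0.093, "dy": 0.022, "dz": 0.66, "ax": 0, "ay": 0, "az": 0},
    {"dx": -0.093, "dy": 0.022, "dz": 0.77, "ax": 0, "ay": 0, "az": 0},
    {"dx": -0.093, "dy": 0.022, "dz": 0.832, "ax": 0, "ay": 0, "az": 0},
    {"dx": -0.093, "dy": 0.022, "dz": 0.832, "ax": 0, "ay": 0, "az": 0},
    {"dx": -0.093, "dy": 0.022, "dz": 0.832, "ax": 0, "ay": 0, "az": 0}
  ]
}}

```text
time_s: 17.43
tcp_pos: [0.4817, 0.1243, 0.0072]
tool_rot: [-3.141, -0.0, 0.632]
contact_force: [-0.9, 0.4, 0.5]
gripper_width: 0.706
grasp_force: 0.0
```

{"method": "servo_tool", "body": {
  "plan": [
    {"dx": 0, "dy": 0, "dz": 0, "ax": 0, "ay": 0, "az": 0},
    {"dx": 0, "dy": 0, "dz": 0, "ax": 0, "ay": 0, "az": 0},
    {"dx": 0, "dy": 0, "dz": 0, "ax": 0, "ay": 0, "az": 0},
    {"dx": 0, "dy": 0, "dz": 0, "ax": 0, "ay": 0, "az": 0},
    {"dx": 0, "dy": 0, "dz": 0, "ax": 0, "ay": 0, "az": 0},
    {"dx": 0, "dy": 0, "dz": 0, "ax": 0, "ay": 0, "az": 0},
    {"dx": 0, "dy": 0, "dz": 0, "ax": 0, "ay": 0, "az": 0},
    {"dx": 0, "dy": 0, "dz": 0, "ax": 0, "ay": 0, "az": 0}
  ],
  "hand": 30,
  "force": 15
}}

```text
time_s: 18.1
tcp_pos: [0.4815, 0.1245, 0.0079]
tool_rot: [-3.141, -0.001, 0.632]
contact_force: [0.6, -0.6, 4.9]
gripper_width: 0.423
grasp_force: 14.9
```

```bash
python3 go.py .4824,.125,.14,-53.7 .6014,-.2313,.14,-53.7;  python3 go.py .6014,-.2313,.14,-25.9
```

```text
t 18.1 at [0.4815 0.1245 0.0079] closing -53.8 w 39.8 f [ 0.6 -0.6  4.9] rp [-3.1415e+00 -1.0000e-03]
.4824,.125,.14,-53.7 | d [ 0.007  0.001 -0.881] az -0.0002 left 0
.6014,-.2313,.14,-53.7 | d [-0.256  0.795 -0.   ] az -0.0 left 2
.6014,-.2313,.14,-53.7 | d [-0.256  0.795 -0.   ] az 0.0 left 1
.6014,-.2313,.14,-53.7 | d [-0.256  0.795 -0.   ] az 0.0 left 0
t 18.1 at [0.4815 0.1245 0.0079] closing -53.8 w 39.8 f [ 0.6 -0.6  4.9] rp [-3.1415e+00 -1.0000e-03]
.6014,-.2313,.14,-25.9 | d [-0.252  0.795 -0.294] az -0.0774 left 2
.6014,-.2313,.14,-25.9 | d [-0.595  0.585 -0.294] az 0.0 left 1
.6014,-.2313,.14,-25.9 | d [-0.595  0.585 -0.294] az 0.0 left 0
```

{"method": "servo_tool", "body": {
  "plan": [
    {"dx": 0, "dy": 0, "dz": -0.03, "ax": 0, "ay": 0, "az": 0},
    {"dx": 0, "dy": 0, "dz": -0.1, "ax": 0, "ay": 0, "az": 0},
    {"dx": 0, "dy": 0, "dz": -0.22, "ax": 0, "ay": 0, "az": 0},
    {"dx": 0, "dy": 0, "dz": -0.36, "ax": 0, "ay": 0, "az": 0},
    {"dx": 0, "dy": 0, "dz": -0.5, "ax": 0, "ay": 0, "az": 0},
    {"dx": 0, "dy": 0, "dz": -0.65, "ax": 0, "ay": 0, "az": 0},
    {"dx": 0, "dy": 0, "dz": -0.78, "ax": 0, "ay": 0, "az": 0},
    {"dx": -0.03, "dy": 0.1, "dz": -0.86, "ax": 0, "ay": 0, "az": -0.01},
    {"dx": -0.08, "dy": 0.25, "dz": -0.88, "ax": 0, "ay": 0, "az": -0.025},
    {"dx": -0.12, "dy": 0.4, "dz": -0.88, "ax": 0, "ay": 0, "az": -0.04},
    {"dx": -0.17, "dy": 0.53, "dz": -0.88, "ax": 0, "ay": 0, "az": -0.053},
    {"dx": -0.21, "dy": 0.66, "dz": -0.88, "ax": 0, "ay": 0, "az": -0.066},
    {"dx": -0.252, "dy": 0.795, "dz": -0.88, "ax": 0, "ay": 0, "az": -0.077},
    {"dx": -0.252, "dy": 0.795, "dz": -0.88, "ax": 0, "ay": 0, "az": -0.0774}
  ]
}}

```text
time_s: 19.27
tcp_pos: [0.5223, 0.0001, 0.1405]
tool_rot: [3.138, 0.002, 1.115]
contact_force: [0.5, -0.8, -1.2]
gripper_width: 0.423
grasp_force: 14.9
```

{"method": "servo_tool", "body": {
  "plan": [
    {"dx": -0.12, "dy": 0.12, "dz": 0, "ax": 0, "ay": 0, "az": 0},
    {"dx": -0.24, "dy": 0.235, "dz": 0, "ax": 0, "ay": 0, "az": 0},
    {"dx": -0.36, "dy": 0.35, "dz": 0, "ax": 0, "ay": 0, "az": 0},
    {"dx": -0.48, "dy": 0.47, "dz": 0, "ax": 0, "ay": 0, "az": 0},
    {"dx": -0.595, "dy": 0.585, "dz": 0, "ax": 0, "ay": 0, "az": 0}
  ]
}}

```text
time_s: 19.68
tcp_pos: [0.5608, -0.1136, 0.1397]
tool_rot: [-3.141, 0.0, 1.118]
contact_force: [0.5, 0.5, -1.2]
gripper_width: 0.424
grasp_force: 14.9
```

{"method": "servo_tool", "body": {
  "plan": [
    {"dx": -0.12, "dy": 0.12, "dz": 0, "ax": 0, "ay": 0, "az": 0},
    {"dx": -0.24, "dy": 0.235, "dz": 0, "ax": 0, "ay": 0, "az": 0},
    {"dx": -0.36, "dy": 0.35, "dz": 0, "ax": 0, "ay": 0, "az": 0},
    {"dx": -0.46, "dy": 0.45, "dz": 0, "ax": 0, "ay": 0, "az": 0},
    {"dx": -0.54, "dy": 0.53, "dz": 0, "ax": 0, "ay": 0, "az": 0},
    {"dx": -0.595, "dy": 0.585, "dz": 0, "ax": 0, "ay": 0, "az": 0},
    {"dx": -0.595, "dy": 0.585, "dz": 0, "ax": 0, "ay": 0, "az": 0},
    {"dx": -0.595, "dy": 0.585, "dz": 0, "ax": 0, "ay": 0, "az": 0}
  ]
}}

```text
time_s: 20.35
tcp_pos: [0.6005, -0.2309, 0.1392]
tool_rot: [-3.14, -0.0, 1.118]
contact_force: [-0.5, 0.6, 0.1]
gripper_width: 0.425
grasp_force: 14.9
```

```bash
python3 go.py .6014,-.2313,.0126,-25.9
```

```text
t 20.35 at [ 0.6005 -0.2309  0.1392] closing -26.0 w 39.9 f [-0.5  0.6  0.1] rp [-3.1403e+00 -2.0000e-04]
.6014,-.2313,.0126,-25.9 | d [0.    0.007 0.844] az -0.0001 left 0
```

{"method": "servo_tool", "body": {
  "plan": [
    {"dx": 0, "dy": 0.007, "dz": 0.05, "ax": 0, "ay": 0, "az": 0},
    {"dx": 0, "dy": 0.007, "dz": 0.15, "ax": 0, "ay": 0, "az": 0},
    {"dx": 0, "dy": 0.007, "dz": 0.28, "ax": 0, "ay": 0, "az": 0},
    {"dx": 0, "dy": 0.007, "dz": 0.42, "ax": 0, "ay": 0, "az": 0},
    {"dx": 0, "dy": 0.007, "dz": 0.54, "ax": 0, "ay": 0, "az": 0},
    {"dx": 0, "dy": 0.007, "dz": 0.64, "ax": 0, "ay": 0, "az": 0},
    {"dx": 0, "dy": 0.007, "dz": 0.71, "ax": 0, "ay": 0, "az": 0},
    {"dx": 0, "dy": 0.007, "dz": 0.76, "ax": 0, "ay": 0, "az": 0},
    {"dx": 0, "dy": 0.007, "dz": 0.79, "ax": 0, "ay": 0, "az": 0},
    {"dx": 0, "dy": 0.007, "dz": 0.81, "ax": 0, "ay": 0, "az": 0},
    {"dx": 0, "dy": 0.007, "dz": 0.822, "ax": 0, "ay": 0, "az": 0},
    {"dx": 0, "dy": 0.007, "dz": 0.83, "ax": 0, "ay": 0, "az": 0},
    {"dx": 0, "dy": 0.007, "dz": 0.835, "ax": 0, "ay": 0, "az": 0},
    {"dx": 0, "dy": 0.007, "dz": 0.838, "ax": 0, "ay": 0, "az": 0},
    {"dx": 0, "dy": 0.007, "dz": 0.841, "ax": 0, "ay": 0, "az": 0},
    {"dx": 0, "dy": 0.007, "dz": 0.843, "ax": 0, "ay": 0, "az": 0},
    {"dx": 0, "dy": 0.007, "dz": 0.843, "ax": 0, "ay": 0, "az": 0}
  ]
}}

```text
time_s: 21.77
tcp_pos: [0.6019, -0.2321, 0.013]
tool_rot: [3.141, -0.0, 1.118]
contact_force: [-0.4, -1.1, -1.0]
gripper_width: 0.426
grasp_force: 14.9
```

{"method": "servo_tool", "body": {
  "plan": [
    {"dx": 0, "dy": 0, "dz": 0.001, "ax": 0, "ay": 0, "az": 0},
    {"dx": 0, "dy": 0, "dz": 0.002, "ax": 0, "ay": 0, "az": 0},
    {"dx": 0, "dy": 0, "dz": 0.003, "ax": 0, "ay": 0, "az": 0},
    {"dx": 0, "dy": 0, "dz": 0.003, "ax": 0, "ay": 0, "az": 0}
  ]
}}

```text
time_s: 22.1
tcp_pos: [0.6018, -0.232, 0.0124]
tool_rot: [-3.141, -0.0, 1.118]
contact_force: [0.5, -0.4, -1.5]
gripper_width: 0.428
grasp_force: 14.9
```

{"method": "servo_tool", "body": {
  "plan": [
    {"dx": 0, "dy": 0, "dz": 0.001, "ax": 0, "ay": 0, "az": 0},
    {"dx": 0, "dy": 0, "dz": 0.002, "ax": 0, "ay": 0, "az": 0},
    {"dx": 0, "dy": 0, "dz": 0.003, "ax": 0, "ay": 0, "az": 0},
    {"dx": 0, "dy": 0, "dz": 0.003, "ax": 0, "ay": 0, "az": 0}
  ]
}}

```text
time_s: 22.43
tcp_pos: [0.6018, -0.2321, 0.0119]
tool_rot: [-3.142, -0.0, 1.118]
contact_force: [-0.1, -0.5, -1.1]
gripper_width: 0.426
grasp_force: 14.9
```

{"method": "servo_tool", "body": {
  "plan": [
    {"dx": 0, "dy": 0, "dz": 0.001, "ax": 0, "ay": 0, "az": 0},
    {"dx": 0, "dy": 0, "dz": 0.002, "ax": 0, "ay": 0, "az": 0},
    {"dx": 0, "dy": 0, "dz": 0.003, "ax": 0, "ay": 0, "az": 0},
    {"dx": 0, "dy": 0, "dz": 0.004, "ax": 0, "ay": 0, "az": 0},
    {"dx": 0, "dy": 0, "dz": 0.004, "ax": 0, "ay": 0, "az": 0}
  ]
}}

```text
time_s: 22.85
tcp_pos: [0.6019, -0.2321, 0.0119]
tool_rot: [3.142, -0.0, 1.118]
contact_force: [-1.9, 0.2, 5.5]
gripper_width: 0.425
grasp_force: 14.9
```

In contact at 5.5 N. Releasing.

{"method": "servo_tool", "body": {
  "plan": [
    {"dx": 0, "dy": 0, "dz": 0, "ax": 0, "ay": 0, "az": 0},
    {"dx": 0, "dy": 0, "dz": 0, "ax": 0, "ay": 0, "az": 0},
    {"dx": 0, "dy": 0, "dz": 0, "ax": 0, "ay": 0, "az": 0},
    {"dx": 0, "dy": 0, "dz": 0, "ax": 0, "ay": 0, "az": 0},
    {"dx": 0, "dy": 0, "dz": 0, "ax": 0, "ay": 0, "az": 0},
    {"dx": 0, "dy": 0, "dz": 0, "ax": 0, "ay": 0, "az": 0}
  ],
  "hand": 62
}}

```text
time_s: 23.35
tcp_pos: [0.6019, -0.232, 0.0112]
tool_rot: [-3.141, 0.0, 1.118]
contact_force: [0.1, -0.2, -1.1]
gripper_width: 0.66
grasp_force: 0.0
```

```bash
python3 go.py .4643,-.3108,.12,98.5; python3 go.py .4643,-.3108,.12,-25.9
```

```text
t 23.35 at [ 0.6019 -0.232   0.0112] closing -25.9 w 62.0 f [ 0.1 -0.2 -1.1] rp [-3.1415e+00  1.0000e-04]
.4643,-.3108,.12,98.5 | d [-0.873 -0.595 -0.725] az 0.1544 left 0
t 23.35 at [ 0.6019 -0.232   0.0112] closing -25.9 w 62.0 f [ 0.1 -0.2 -1.1] rp [-3.1415e+00  1.0000e-04]
.4643,-.3108,.12,-25.9 | d [-0.873 -0.595 -0.725] az -0.0 left 0
```

{"method": "servo_tool", "body": {
  "plan": [
    {"dx": 0, "dy": 0, "dz": -0.1, "ax": 0, "ay": 0, "az": 0},
    {"dx": 0, "dy": 0, "dz": -0.25, "ax": 0, "ay": 0, "az": 0},
    {"dx": 0, "dy": 0, "dz": -0.45, "ax": 0, "ay": 0, "az": 0},
    {"dx": 0, "dy": 0, "dz": -0.65, "ax": 0, "ay": 0, "az": 0},
    {"dx": -0.1, "dy": -0.07, "dz": -0.725, "ax": 0, "ay": 0, "az": 0.018},
    {"dx": -0.22, "dy": -0.15, "dz": -0.725, "ax": 0, "ay": 0, "az": 0.036},
    {"dx": -0.34, "dy": -0.23, "dz": -0.725, "ax": 0, "ay": 0, "az": 0.054},
    {"dx": -0.46, "dy": -0.31, "dz": -0.725, "ax": 0, "ay": 0, "az": 0.072},
    {"dx": -0.58, "dy": -0.4, "dz": -0.725, "ax": 0, "ay": 0, "az": 0.09},
    {"dx": -0.7, "dy": -0.48, "dz": -0.725, "ax": 0, "ay": 0, "az": 0.108},
    {"dx": -0.8, "dy": -0.55, "dz": -0.725, "ax": 0, "ay": 0, "az": 0.126},
    {"dx": -0.873, "dy": -0.595, "dz": -0.725, "ax": 0, "ay": 0, "az": 0.144},
    {"dx": -0.873, "dy": -0.595, "dz": -0.725, "ax": 0, "ay": 0, "az": 0.1544},
    {"dx": -0.873, "dy": -0.595, "dz": -0.725, "ax": 0, "ay": 0, "az": 0.1544},
    {"dx": -0.873, "dy": -0.595, "dz": -0.725, "ax": 0, "ay": 0, "az": 0.1544}
  ],
  "hand": 60
}}

```text
time_s: 24.6
tcp_pos: [0.4647, -0.3106, 0.12]
tool_rot: [-3.141, -0.0, 0.151]
contact_force: [-0.1, 0.3, -0.9]
gripper_width: 0.639
grasp_force: 0.0
```

```bash
python3 go.py .4643,-.3108,.008,98.5
python3 - <<'E'
from h import *
im=camera('scene');cv2.imwrite('pics/o6.png',cv2.resize(im[140:340,80:340,::-1],(780,600)))
E
```

```text
t 24.6 at [ 0.4647 -0.3106  0.12  ] closing -81.4 w 60.1 f [-0.1  0.3 -0.9] rp [-3.1415e+00 -1.0000e-04]
.4643,-.3108,.008,98.5 | d [-0.003  0.001  0.747] az 0.0004 left 0
```

View pics/o6.png

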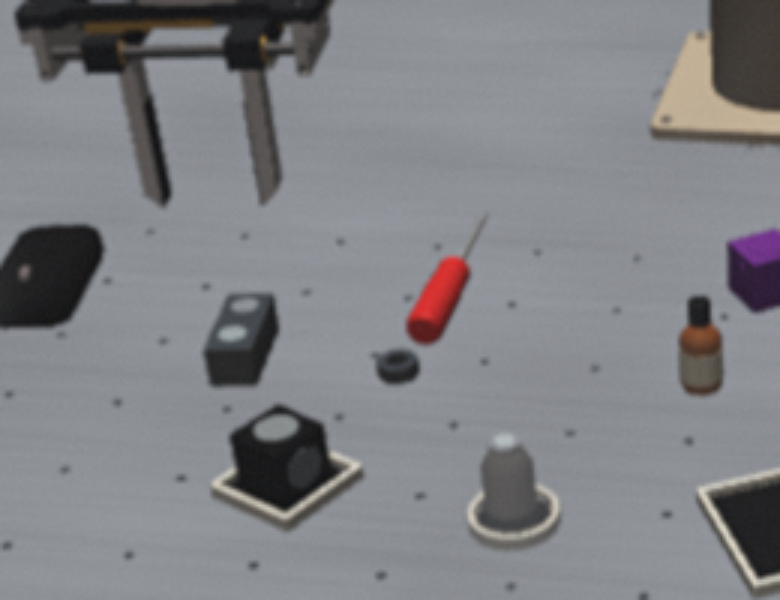

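The cube sits in the square tray (crop 283,460), aligned with its sides. The slider (240,338) is next, with the fingers to either side. I'll use a slightly lower TCP for pad coverage.

{"method": "servo_tool", "body": {
  "plan": [
    {"dx": 0, "dy": 0, "dz": 0.05, "ax": 0, "ay": 0, "az": 0},
    {"dx": 0, "dy": 0, "dz": 0.15, "ax": 0, "ay": 0, "az": 0},
    {"dx": 0, "dy": 0, "dz": 0.27, "ax": 0, "ay": 0, "az": 0},
    {"dx": 0, "dy": 0, "dz": 0.4, "ax": 0, "ay": 0, "az": 0},
    {"dx": 0, "dy": 0, "dz": 0.53, "ax": 0, "ay": 0, "az": 0},
    {"dx": 0, "dy": 0, "dz": 0.64, "ax": 0, "ay": 0, "az": 0},
    {"dx": 0, "dy": 0, "dz": 0.71, "ax": 0, "ay": 0, "az": 0},
    {"dx": 0, "dy": 0, "dz": 0.747, "ax": 0, "ay": 0, "az": 0},
    {"dx": 0, "dy": 0, "dz": 0.747, "ax": 0, "ay": 0, "az": 0},
    {"dx": 0, "dy": 0, "dz": 0.747, "ax": 0, "ay": 0, "az": 0},
    {"dx": 0, "dy": 0, "dz": 0.747, "ax": 0, "ay": 0, "az": 0}
  ]
}}

```text
time_s: 25.57
tcp_pos: [0.4649, -0.3113, 0.0088]
tool_rot: [3.141, -0.001, 0.148]
contact_force: [0.4, -0.1, 0.4]
gripper_width: 0.639
grasp_force: 0.0
```

{"method": "servo_tool", "body": {
  "plan": [
    {"dx": 0, "dy": 0, "dz": 0, "ax": 0, "ay": 0, "az": 0},
    {"dx": 0, "dy": 0, "dz": 0, "ax": 0, "ay": 0, "az": 0},
    {"dx": 0, "dy": 0, "dz": 0, "ax": 0, "ay": 0, "az": 0},
    {"dx": 0, "dy": 0, "dz": 0, "ax": 0, "ay": 0, "az": 0},
    {"dx": 0, "dy": 0, "dz": 0, "ax": 0, "ay": 0, "az": 0},
    {"dx": 0, "dy": 0, "dz": 0, "ax": 0, "ay": 0, "az": 0},
    {"dx": 0, "dy": 0, "dz": 0, "ax": 0, "ay": 0, "az": 0},
    {"dx": 0, "dy": 0, "dz": 0, "ax": 0, "ay": 0, "az": 0}
  ],
  "hand": 22,
  "force": 20
}}

```text
time_s: 26.23
tcp_pos: [0.4645, -0.3109, 0.0083]
tool_rot: [3.141, -0.0, 0.148]
contact_force: [-0.5, 0.3, 4.5]
gripper_width: 0.339
grasp_force: 20.0
```

```bash
python3 go.py .4643,-.3108,.13,98.5 .6148,.0622,.13,118.4
```

```text
t 26.23 at [ 0.4645 -0.3109  0.0083] closing -81.5 w 31.9 f [-0.5  0.3  4.5] rp [ 3.1415e+00 -3.0000e-04]
.4643,-.3108,.13,98.5 | d [-0.001 -0.001 -0.811] az -0.0 left 0
.6148,.0622,.13,118.4 | d [ 0.453 -0.77  -0.   ] az -0.0553 left 2
.6148,.0622,.13,118.4 | d [ 0.688 -0.57  -0.   ] az 0.0 left 1
.6148,.0622,.13,118.4 | d [ 0.688 -0.57  -0.   ] az 0.0 left 0
```

{"method": "servo_tool", "body": {
  "plan": [
    {"dx": 0, "dy": 0, "dz": -0.03, "ax": 0, "ay": 0, "az": 0},
    {"dx": 0, "dy": 0, "dz": -0.1, "ax": 0, "ay": 0, "az": 0},
    {"dx": 0, "dy": 0, "dz": -0.22, "ax": 0, "ay": 0, "az": 0},
    {"dx": 0, "dy": 0, "dz": -0.36, "ax": 0, "ay": 0, "az": 0},
    {"dx": 0, "dy": 0, "dz": -0.5, "ax": 0, "ay": 0, "az": 0},
    {"dx": 0, "dy": 0, "dz": -0.64, "ax": 0, "ay": 0, "az": 0},
    {"dx": 0, "dy": 0, "dz": -0.75, "ax": 0, "ay": 0, "az": 0},
    {"dx": 0.06, "dy": -0.1, "dz": -0.811, "ax": 0, "ay": 0, "az": -0.007},
    {"dx": 0.14, "dy": -0.24, "dz": -0.811, "ax": 0, "ay": 0, "az": -0.017},
    {"dx": 0.22, "dy": -0.38, "dz": -0.811, "ax": 0, "ay": 0, "az": -0.027},
    {"dx": 0.3, "dy": -0.51, "dz": -0.811, "ax": 0, "ay": 0, "az": -0.037},
    {"dx": 0.38, "dy": -0.64, "dz": -0.811, "ax": 0, "ay": 0, "az": -0.047},
    {"dx": 0.453, "dy": -0.77, "dz": -0.811, "ax": 0, "ay": 0, "az": -0.0553},
    {"dx": 0.453, "dy": -0.77, "dz": -0.811, "ax": 0, "ay": 0, "az": -0.0553}
  ]
}}

```text
time_s: 27.4
tcp_pos: [0.5162, -0.1806, 0.1297]
tool_rot: [-3.138, -0.002, 0.504]
contact_force: [0.6, 0.5, -2.4]
gripper_width: 0.342
grasp_force: 20.0
```

{"method": "servo_tool", "body": {
  "plan": [
    {"dx": 0.14, "dy": -0.115, "dz": 0, "ax": 0, "ay": 0, "az": 0},
    {"dx": 0.28, "dy": -0.23, "dz": 0, "ax": 0, "ay": 0, "az": 0},
    {"dx": 0.42, "dy": -0.345, "dz": 0, "ax": 0, "ay": 0, "az": 0},
    {"dx": 0.55, "dy": -0.455, "dz": 0, "ax": 0, "ay": 0, "az": 0},
    {"dx": 0.688, "dy": -0.57, "dz": 0, "ax": 0, "ay": 0, "az": 0}
  ]
}}

```text
time_s: 27.82
tcp_pos: [0.5645, -0.0619, 0.1302]
tool_rot: [3.141, 0.0, 0.494]
contact_force: [0.7, 0.4, -1.2]
gripper_width: 0.337
grasp_force: 20.0
```

{"method": "servo_tool", "body": {
  "plan": [
    {"dx": 0.14, "dy": -0.115, "dz": 0, "ax": 0, "ay": 0, "az": 0},
    {"dx": 0.28, "dy": -0.23, "dz": 0, "ax": 0, "ay": 0, "az": 0},
    {"dx": 0.42, "dy": -0.345, "dz": 0, "ax": 0, "ay": 0, "az": 0},
    {"dx": 0.54, "dy": -0.45, "dz": 0, "ax": 0, "ay": 0, "az": 0},
    {"dx": 0.63, "dy": -0.52, "dz": 0, "ax": 0, "ay": 0, "az": 0},
    {"dx": 0.688, "dy": -0.57, "dz": 0, "ax": 0, "ay": 0, "az": 0},
    {"dx": 0.688, "dy": -0.57, "dz": 0, "ax": 0, "ay": 0, "az": 0},
    {"dx": 0.688, "dy": -0.57, "dz": 0, "ax": 0, "ay": 0, "az": 0},
    {"dx": 0.688, "dy": -0.57, "dz": 0, "ax": 0, "ay": 0, "az": 0}
  ]
}}

```text
time_s: 28.57
tcp_pos: [0.6141, 0.0598, 0.13]
tool_rot: [3.141, 0.001, 0.493]
contact_force: [0.1, -0.2, -2.0]
gripper_width: 0.338
grasp_force: 20.0
```

```bash
python3 go.py .6148,.0622,.0130,118.4
```

```text
t 28.57 at [0.6141 0.0598 0.13  ] closing -61.7 w 31.8 f [ 0.1 -0.2 -2. ] rp [3.1405e+00 1.1000e-03]
.6148,.0622,.0130,118.4 | d [ 0.012 -0.012  0.78 ] az -0.0004 left 0
```

{"method": "servo_tool", "body": {
  "plan": [
    {"dx": 0.01, "dy": -0.01, "dz": 0.05, "ax": 0, "ay": 0, "az": 0},
    {"dx": 0.01, "dy": -0.01, "dz": 0.15, "ax": 0, "ay": 0, "az": 0},
    {"dx": 0.01, "dy": -0.01, "dz": 0.28, "ax": 0, "ay": 0, "az": 0},
    {"dx": 0.01, "dy": -0.01, "dz": 0.4, "ax": 0, "ay": 0, "az": 0},
    {"dx": 0.01, "dy": -0.01, "dz": 0.51, "ax": 0, "ay": 0, "az": 0},
    {"dx": 0.01, "dy": -0.01, "dz": 0.6, "ax": 0, "ay": 0, "az": 0},
    {"dx": 0.01, "dy": -0.01, "dz": 0.66, "ax": 0, "ay": 0, "az": 0},
    {"dx": 0.01, "dy": -0.01, "dz": 0.7, "ax": 0, "ay": 0, "az": 0},
    {"dx": 0.01, "dy": -0.01, "dz": 0.73, "ax": 0, "ay": 0, "az": 0},
    {"dx": 0.01, "dy": -0.01, "dz": 0.75, "ax": 0, "ay": 0, "az": 0},
    {"dx": 0.01, "dy": -0.01, "dz": 0.76, "ax": 0, "ay": 0, "az": 0},
    {"dx": 0.01, "dy": -0.01, "dz": 0.767, "ax": 0, "ay": 0, "az": 0},
    {"dx": 0.01, "dy": -0.01, "dz": 0.772, "ax": 0, "ay": 0, "az": 0},
    {"dx": 0.01, "dy": -0.01, "dz": 0.776, "ax": 0, "ay": 0, "az": 0},
    {"dx": 0.01, "dy": -0.01, "dz": 0.778, "ax": 0, "ay": 0, "az": 0},
    {"dx": 0.01, "dy": -0.01, "dz": 0.78, "ax": 0, "ay": 0, "az": 0},
    {"dx": 0.01, "dy": -0.01, "dz": 0.78, "ax": 0, "ay": 0, "az": 0}
  ]
}}

```text
time_s: 29.98
tcp_pos: [0.6154, 0.0641, 0.0128]
tool_rot: [3.142, -0.0, 0.496]
contact_force: [0.2, 0.3, -1.6]
gripper_width: 0.337
grasp_force: 20.0
```

{"method": "servo_tool", "body": {
  "plan": [
    {"dx": 0, "dy": 0, "dz": 0.001, "ax": 0, "ay": 0, "az": 0},
    {"dx": 0, "dy": 0, "dz": 0.001, "ax": 0, "ay": 0, "az": 0},
    {"dx": 0, "dy": 0, "dz": 0.001, "ax": 0, "ay": 0, "az": 0}
  ]
}}

```text
time_s: 30.23
tcp_pos: [0.6154, 0.0641, 0.0126]
tool_rot: [-3.142, -0.0, 0.496]
contact_force: [-0.1, 0.3, -2.2]
gripper_width: 0.34
grasp_force: 20.0
```

{"method": "servo_tool", "body": {
  "plan": [
    {"dx": 0, "dy": 0, "dz": 0.001, "ax": 0, "ay": 0, "az": 0},
    {"dx": 0, "dy": 0, "dz": 0.002, "ax": 0, "ay": 0, "az": 0},
    {"dx": 0, "dy": 0, "dz": 0.003, "ax": 0, "ay": 0, "az": 0},
    {"dx": 0, "dy": 0, "dz": 0.003, "ax": 0, "ay": 0, "az": 0},
    {"dx": 0, "dy": 0, "dz": 0.003, "ax": 0, "ay": 0, "az": 0}
  ]
}}

```text
time_s: 30.65
tcp_pos: [0.6154, 0.0641, 0.0123]
tool_rot: [-3.141, -0.0, 0.496]
contact_force: [-0.7, -0.2, 1.2]
gripper_width: 0.336
grasp_force: 20.0
```

In contact. Release, rise and check from the top.

{"method": "servo_tool", "body": {
  "plan": [
    {"dx": 0, "dy": 0, "dz": 0.001, "ax": 0, "ay": 0, "az": 0},
    {"dx": 0, "dy": 0, "dz": 0.001, "ax": 0, "ay": 0, "az": 0}
  ]
}}

```text
time_s: 30.82
tcp_pos: [0.6153, 0.0641, 0.0123]
tool_rot: [-3.141, -0.0, 0.496]
contact_force: [-1.4, -0.1, 4.8]
gripper_width: 0.339
grasp_force: 20.0
```

{"method": "servo_tool", "body": {
  "plan": [
    {"dx": 0, "dy": 0, "dz": 0, "ax": 0, "ay": 0, "az": 0},
    {"dx": 0, "dy": 0, "dz": 0, "ax": 0, "ay": 0, "az": 0},
    {"dx": 0, "dy": 0, "dz": 0, "ax": 0, "ay": 0, "az": 0},
    {"dx": 0, "dy": 0, "dz": 0, "ax": 0, "ay": 0, "az": 0},
    {"dx": 0, "dy": 0, "dz": 0, "ax": 0, "ay": 0, "az": 0},
    {"dx": 0, "dy": 0, "dz": 0, "ax": 0, "ay": 0, "az": 0}
  ],
  "hand": 60
}}

```text
time_s: 31.32
tcp_pos: [0.6154, 0.064, 0.0119]
tool_rot: [3.142, 0.0, 0.496]
contact_force: [0.7, -0.1, 0.1]
gripper_width: 0.641
grasp_force: 0.0
```

{"method": "servo_tool", "body": {
  "plan": [
    {"dx": 0, "dy": 0, "dz": -0.05, "ax": 0, "ay": 0, "az": 0},
    {"dx": 0, "dy": 0, "dz": -0.15, "ax": 0, "ay": 0, "az": 0},
    {"dx": 0, "dy": 0, "dz": -0.35, "ax": 0, "ay": 0, "az": 0},
    {"dx": 0, "dy": 0, "dz": -0.55, "ax": 0, "ay": 0, "az": 0},
    {"dx": 0, "dy": 0, "dz": -0.75, "ax": 0, "ay": 0, "az": 0},
    {"dx": -0.1, "dy": 0, "dz": -0.95, "ax": 0, "ay": 0, "az": 0},
    {"dx": -0.3, "dy": 0, "dz": -1.0, "ax": 0, "ay": 0, "az": 0},
    {"dx": -0.5, "dy": 0, "dz": -1.0, "ax": 0, "ay": 0, "az": 0},
    {"dx": -0.7, "dy": 0.1, "dz": -1.0, "ax": 0, "ay": 0, "az": 0},
    {"dx": -0.9, "dy": 0.2, "dz": -1.0, "ax": 0, "ay": 0, "az": 0},
    {"dx": -1.0, "dy": 0.3, "dz": -1.0, "ax": 0, "ay": 0, "az": 0},
    {"dx": -1.0, "dy": 0.3, "dz": -1.0, "ax": 0, "ay": 0, "az": 0}
  ]
}}

```text
time_s: 32.32
tcp_pos: [0.5028, -0.0519, 0.1633]
tool_rot: [3.14, 0.0, 0.488]
contact_force: [0.1, -0.1, 0.8]
gripper_width: 0.639
grasp_force: 0.0
```

Run:
```python
from h import *
a=camera('top');b=camera('scene');cv2.imwrite('pics/topF.png',a[:,:,::-1])
A=cv2.resize(a[140:280,170:510],(800,329));B=cv2.resize(b[220:360,140:480],(648,267))
B=cv2.copyMakeBorder(B,0,0,0,152,cv2.BORDER_CONSTANT)
cv2.imwrite('pics/fin.png',np.vstack([A,B])[:,:,::-1])
```

```text
(no output)
```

View pics/fin.png

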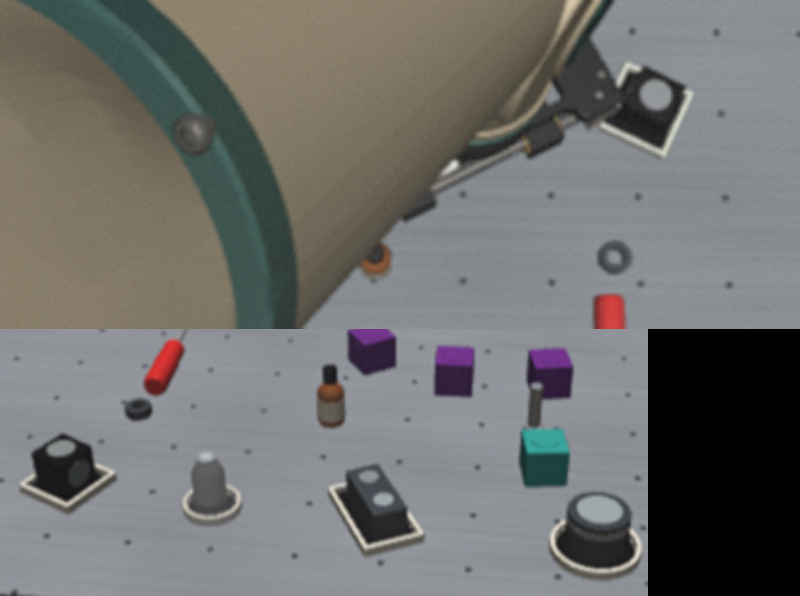

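The scene view shows all four optics standing in their trays and the oil bottle upright and unmoved. A numeric check of their centres against the trays follows.

Run:
```python
from h import *
f=lambda x,y:(140+x*340/648,220+(y-329)*140/267)
for n,p,z,t in(('obj',[(206,457)],.060,(.6198,-.0869)),('cond',[(600,511)],.046,(.6381,.2571)),('cube',[(61,448)],.044,(.6014,-.2313)),('slider',[(370,477),(384,499)],.034,(.6148,.0622))):
    P=plane('scene',[f(*q) for q in p],z);print(n,(P.mean(0)-t).round(4), np.degrees(np.arctan2(*(P[-1]-P[0])[::-1])).round(1))
P=plane('scene',[f(330,368)],.065);print('oil',P.round(3))
```

```text
obj [0.0029 0.0029] 0.0
cond [0.0037 0.0024] 0.0
cube [0.0008 0.0028] 0.0
slider [0.0007 0.0053] 27.9
oil [[0.466 0.003]]
```

```bash
python3 -c "
from cell import hand_in
print(hand_in())"
```

```text
the job is handed in; nothing more can be done
None
```

The objective, condenser, cube and slider were each set down gently, in that order, upright in their own trays and released; the oil bottle was left standing where it was, and the job is handed in (about 32 s of arm time).

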